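Gauge the forming punches and put them away in their case

ROBOT

A 6-joint arm with a two-finger parallel gripper is mounted at the origin on the work surface. World frame = base frame: x ahead of the robot, y to its left, z up, the work surface at z = 0. Lengths are in m, angles in degrees, forces in N, time in s.
With the tool pointing down it reaches from about 0.4 to 0.825 m from the base axis. Payload 7 kg.
Tool frame: the origin (TCP) lies midway between the tips of the shut fingers; the grasp point (between the pads) lies 19 mm behind it; z points along the fingers, y is the line along which they close (so a half turn about z gives the same grasp; the last joint's range is limited). The gripper opens to 88 mm and grips with 3 to 60 N. Pads are 19 mm wide; open, the fingers measure 130 mm over their backs; the gripper's body (78 mm by 193 mm) begins 47 mm behind the grasp point.
Start: joints at [93.111, 20.546, 0.682, 0, -70.136, -16.507], TCP at [0.156, 0.657, 0.227] pointing down, gripper open.
Joint ranges: [-176.03, 176.03], [-82.01, 121.73], [-58.28, 71.71], [-173.87, 95.51], [-174.79, -0.11], [-173.66, 173.66]. Speed limits (degrees/s): [136.94, 136.94, 172.46, 180, 180, 180].

INTERFACE

Orientations are given as [roll, pitch, yaw] about the fixed x, y, z axes, in that order (R = Rz(yaw) Ry(pitch) Rx(roll)).
In Python, from plant import telemetry, viewer, workorder gives the robot as it stands. The module is installed in compiled form; this text tells all that it offers.
- The arm moves only by the tool carry_out, never from a script. Its argument "rows" is a list of rows, each a list of 6 numbers: the shift along the tool's x, y, z in m, then the turn, a rotation vector about the tool's x, y, z in rad. In form: [[tx, ty, tz, ax, ay, az], ...]. A call has 1 to 8 rows; each row is the pose to reach, as a shift and turn from the pose commanded when the call began, along the tool's axes at that moment; what a row does not reach only later rows make up. A row lasts 1/8 s, in which the tool goes at most 62.5 mm and 10.7 degrees, less where a joint would pass 70% of its speed; a pose out of reach is approached as far as the arm can. A call with a gripper value outside its range is refused whole. "grip" is the gripper's target within -1 to 1 (fully open at 1, half-way at 0, shut at -1), set as the call begins (left out, the last holds). The fingers move at their own pace and stop on an object; the grip force is fixed at half the most. Time passes only in rows, so rows that repeat a pose let the fingers close. It gives the time, the measured TCP pose, the force, the opening and the grip force at its end, in the units of the state.
- telemetry.get_obs(): the state, without advancing time (a new reading comes with each control period).
- viewer.snapshot(name): name is "scene" or "top" or "wrist"; returns the picture (384x512x3 uint8, red, green, blue); there is no depth.
- viewer.camera_info(name): a dict with "intrinsics" (3x3 intrinsics, pixels), "extrinsics" (4x4, takes a point from camera to world coordinates); the wrist camera has in their place "tool_from_camera" (4x4, takes a point from camera to tool coordinates, whose origin is the TCP and whose axes are the flange's). Camera axes: x right, y down, z forward; pixel columns grow to the right and rows downward; lengths in m; the calibration is good to about 2 mm. The wrist camera is an equidistant fisheye: a pixel r from the principal point sees the ray r / f radians off the axis. A picture is of the moment at which its call begins: read the wrist's pose just before it. camera_info takes no time and is no camera call.
- workorder.close_job(): hands the job in; it is judged then, once.
The state is a dict: "clock": time; "joint_pos": joint angles; "qvel": joint speeds; "tau": joint torques, N m; "tool_pos": TCP position; "orientation": TCP orientation; "force": force on the tool from outside, world axes, zero at the start; "moment": the same for the moment, N m; "opening": finger opening in m; "gripper_force": force on a finger pad.
Only numpy, scipy, OpenCV 4.12 (cv2) and the standard library are available. Lean on these libraries where they do the work, as an engineer would, in place of code of your own. Each camera call takes 0.05 s, during which the arm holds its last target. There are 200 camera calls.

TASK

Check the length of every forming punch on the bench in the bench gauge, longest first (boxwood, then brass, then steel; one may be missing): lay it lengthwise between the jaws and slide the jaw shut until it is pinched firmly against the fixed jaw. Put every punch away lying flat in the open wooden case, then press the case's lid fully shut until it clicks past its catch. Leave the other tools on the bench where they are.

Things in the scene. Friction and masses are not known exactly. Their poses are not given: they have to be found in the camera images.
- gauge: The bench gauge, fixed to the bench: dark steel base plate 240 x 100 mm, 16 mm thick, with a fixed steel jaw (anvil) at its far end and a sliding jaw facing it. Origin: underside, middle of the plate. x runs along the plate from the sliding jaw to the anvil (closing direction), z up.
- anvil_face (a point): Foot of the anvil's measuring face: on its middle line, at the plate's top (16 mm above the bench), 100 mm in x from the plate's middle. Axes as the gauge. The anvil is 60 mm wide, 40 mm high above the plate. The plate reaches from 220 mm before this point to 20 mm past it, 50 mm to either side.
- jaw (a joint): Gap in m between the sliding jaw's face and the anvil's face: 0 shut, 0.15 fully open. It slides along the gauge's x with about 1.5 N of friction plus 8 N per m/s and stays where left. Its face is 60 mm wide, 40 mm high; its carriage reaches 70 mm back from the face. With a punch between the faces the gap equals the punch's length.
- jaw_grip (a point): Centre of the red upright finger grip on the sliding jaw: 14 mm thick along the slide, 30 mm wide, standing from 45 to 86 mm above the bench, this point 65 mm above the bench and 41 mm behind the jaw's measuring face. Axes as the gauge.
- anvil: The gauge's fixed jaw; origin at the foot of its measuring face (same as point anvil_face).
- shoe: Steel measuring face of the sliding jaw, 12 mm thick; origin at the foot of the face, on its middle line, at the plate's top.
- case_floor (a point): Middle of the blue lining of the open dark wooden punch case, fixed to the bench: 160 (x) x 240 (y) mm outside, walls 8 mm, rim 55 mm and lining 12 mm above the bench, no dividers; 144 x 224 mm inside with 43 mm of height under the shut lid. x points to the hinge side (away from the robot), z up.
- lid_hinge (a point): Middle of the lid's hinge line on the case's far rim, 55 mm above the bench, 80 mm in x from the case's middle; the line runs along the case's y. Axes as the case.
- lid (a joint): Lid angle in rad: 0 shut, 1.6 to 1.75 at the start (upright, leaning slightly away), 1.8 at most. Stiff hinge (0.25 N m): stays at any angle. A brass tongue at the front meets a spring roller at about 0.06; some 5 to 10 N down on the front edge presses it over, it passes at about 0.03; press on down to 0 (fully shut).
- lid_front (a point): Point on the lid's outer face, on its middle line, 155 mm from the hinge line, 20 mm from the front edge. The lid is a board 175 x 240 mm, 10 mm thick, its underside on the case's rim when shut (this point then 65 mm above the bench). z: outward normal of the outer face; -x: from hinge to front edge.
- punch_wood_mid (a point): Forming punch of pale boxwood: square shank 34 x 34 mm with a turned round neck and head over the last 25 mm at its +x end; 120 mm long overall, about 110 g. This point is its centre (half its length and height, 17 mm above what it lies on); x runs along it to the head. Starts lying on the bench. May be absent.
- punch_brass_mid (a point): Forming punch of yellow brass: square shank 26 x 26 mm with a turned round neck and head over the last 25 mm at its +x end; 100 mm long overall, about 420 g. This point is its centre (half its length and height, 13 mm above what it lies on); x runs along it to the head. Starts lying on the bench. May be absent.
- punch_steel_mid (a point): Forming punch of grey steel: square shank 30 x 30 mm with a turned round neck and head over the last 25 mm at its +x end; 80 mm long overall, about 380 g. This point is its centre (half its length and height, 15 mm above what it lies on); x runs along it to the head. Starts lying on the bench. May be absent.
- file: Bystander, to be left where it is: a flat hand file with a round wooden handle, about 240 mm long.
- handpiece: Bystander, to be left where it is: an aluminium and black rotary handpiece, 140 mm long, 26 mm thick, lying in front of the gauge.
- bench_block: Bystander, to be left where it is: a square steel bench block, 70 x 70 x 20 mm.
- mallet: Bystander, to be left where it is: a hammer with a wooden handle.
- dish: Bystander, to be left where it is: a white bowl, 80 mm across, 30 mm high.
- pliers: Bystander, to be left where it is: red-handled pliers, about 170 mm long.
Mind the look-alikes: they are no part of the job. Leave any purple look-alike of the part that bears punch_wood_mid alone. Of the things shaped like the part that bears punch_steel_mid, the bare steel one is meant.

How it is judged:
By the outcome, as a careful person would: the job done as asked, in the order asked, and still so for the second after the job is handed in, with the robot touching nothing.
Of punch_wood, punch_brass, punch_steel only 2 to 3 are there at a start; the rules pass over those that are not, and their reading is None.
At some moment in a run one of punch_wood, punch_brass, punch_steel may be knocked a few centimetres aside while the robot is not near it.
Once in a run the grip may slacken for a moment while it holds something.
It also fails if it takes over 210 s, if anything falls off the work surface, if the arm or the gripper's body presses on something with over 40 N, if the wrist force passes 120 N, or if a joint passes its speed limit or range.

## Working session

There is one attempt and no reset: what is moved stays moved. The work goes in short steps, Python scripts to look and compute and a tool call to move; the robot and the scene stay as the last step left them, time stands still between calls to the robot, and variables do not carry over. Pictures are saved under pics/ and viewed, at most 14 in all, crops included, and the job is handed in when it is done.

Besides the shell and the picture viewer there is one more tool, called as name(argument=value, ...) on one line, values as JSON. carry_out: Moves the arm, as the interface text tells. Its arguments: {"type":"object","properties":{"rows":{"type":"array"},"grip":{"type":"number"}},"required":["rows"]}

```bash
mkdir -p pics
cat > h.py <<'E'
import numpy as np, cv2
from scipy.spatial.transform import Rotation as R
from plant import telemetry, viewer, workorder
def snap(n,f):
    im=viewer.snapshot(n); cv2.imwrite('pics/'+f,im[:,:,::-1]); return im
def ray(n,uv):
    c=viewer.camera_info(n);K=np.array(c['intrinsics']);E=np.array(c['extrinsics'])
    d=E[:3,:3]@np.linalg.solve(K,[uv[0],uv[1],1]);return E[:3,3],d
def plane(n,uv,z):
    o,d=ray(n,uv);return o+d*(z-o[2])/d[2]
def proj(n,p):
    c=viewer.camera_info(n);K=np.array(c['intrinsics']);E=np.linalg.inv(np.array(c['extrinsics']))
    q=E[:3,:3]@np.array(p)+E[:3,3];q=K@q;return q[:2]/q[2]
def pose():
    o=telemetry.get_obs();return np.array(o['tool_pos']),R.from_euler('xyz',o['orientation'],degrees=True),o
def wplane(uv,z,P=None):
    c=viewer.camera_info('wrist');K=np.array(c['intrinsics']);T=np.array(c['tool_from_camera'])
    p,r,_=P or pose()
    v=np.array([(uv[0]-K[0,2])/K[0,0],(uv[1]-K[1,2])/K[1,1]]);th=np.hypot(*v)
    d=np.array([*(np.sin(th)*v/max(th,1e-9)),np.cos(th)])
    o=p+r.apply(T[:3,3]);d=r.apply(T[:3,:3]@d);return o+d*(z-o[2])/d[2]
E
python3 - <<'E'
from h import *
a=snap('top','top0.png');snap('scene','scene0.png')
for n in('top','scene','wrist'):print(viewer.camera_info(n))
print(telemetry.get_obs())
E
```

```text
{'intrinsics': array([[395.45973971,   0.        , 254.9831087 ],
       [  0.        , 395.45973971, 193.93439218],
       [  0.        ,   0.        ,   1.        ]]), 'extrinsics': array([[-0.00139554, -0.99009297,  0.1404064 ,  0.37657645],
       [-0.99979317,  0.00423021,  0.0198926 , -0.00976317],
       [-0.02028947, -0.1403496 , -0.9898941 ,  1.31055187],
       [ 0.        ,  0.        ,  0.        ,  1.        ]])}
{'intrinsics': array([[408.29821152,   0.        , 258.04015858],
       [  0.        , 408.29821152, 190.16460859],
       [  0.        ,   0.        ,   1.        ]]), 'extrinsics': array([[ 0.63005891,  0.4313992 , -0.64569381,  1.36026059],
       [ 0.77629364, -0.32865257,  0.53791791, -0.68140894],
       [ 0.01984842, -0.84016797, -0.54196293,  0.75196302],
       [ 0.        ,  0.        ,  0.        ,  1.        ]])}
{'intrinsics': array([[297.31863964,   0.        , 254.92416573],
       [  0.        , 297.31863964, 188.04606993],
       [  0.        ,   0.        ,   1.        ]]), 'tool_from_camera': array([[-2.83481846e-04, -9.63517157e-01, -2.67646
[... 262 characters left out ...]
,
         1.00000000e+00]])}
{'clock': 0.1, 'joint_pos': array([ 9.31120534e+01,  2.05872552e+01,  6.39078668e-01, -1.66590291e-02,
       -7.01343266e+01, -1.65074424e+01]), 'qvel': array([ 0.14591218, -0.14831008,  0.1498224 ,  0.01708321, -0.03539436,
        0.02541051]), 'tau': array([-8.47602823e-04, -5.84162271e+01,  2.93751812e+01,  7.01550320e+00,
        1.01984519e-02, -4.22915753e-05]), 'tool_pos': array([0.15630182, 0.65621722, 0.22572103]), 'orientation': array([ 1.79916447e+02, -8.42857277e-03, -1.34010551e+01]), 'force': array([-0.18235525, -0.12456103, -0.49472852]), 'moment': array([0.01654852, 0.03453971, 0.05511994]), 'gripper_force': 0.0, 'opening': 0.08759198922155075}
```

View pics/top0.png

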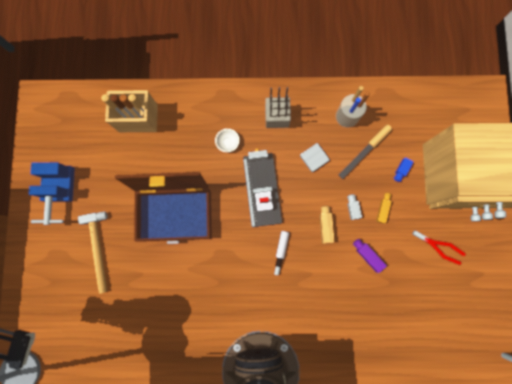

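View pics/scene0.png

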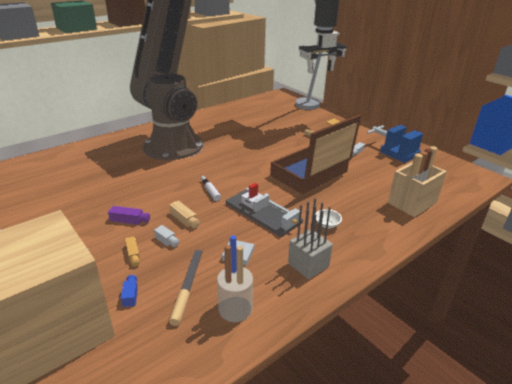

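The top view shows boxwood at (327,225), steel at (355,207) and brass at (385,208). The look-alikes are purple at (370,255) and blue at (403,169). The gauge is at (263,187) with its red grip at (264,200) and the anvil at the top. The case is at (173,215), lid upright.

Run:
```python
from h import *
im=cv2.imread('pics/top0.png');hsv=cv2.cvtColor(im,cv2.COLOR_BGR2HSV)
for n,uv in dict(wood=(327,228),steel=(355,210),brass=(385,212),purple=(370,256),grip=(264,200),plate=(252,185),lining=(173,215),bench=(300,225),jaw=(262,190)).items():print(n,hsv[uv[1],uv[0]])
def rect(n,m,z,box):
    M=np.zeros_like(m);x0,y0,x1,y1=box;M[y0:y1,x0:x1]=m[y0:y1,x0:x1]
    c=max(cv2.findContours(M,0,1)[0],key=cv2.contourArea);b=cv2.boxPoints(cv2.minAreaRect(c))
    P=np.array([plane('top',p,z)[:2] for p in b]);c0=P.mean(0);e=[P[1]-P[0],P[2]-P[1]];e.sort(key=np.linalg.norm)
    print(n,'centre',c0.round(4),'size',np.linalg.norm(e[1]).round(4),np.linalg.norm(e[0]).round(4),'ang',np.degrees(np.arctan2(e[1][1],e[1][0])).round(1)%180)
h,s,v=cv2.split(hsv)
benchy=((h<14)&(s>110)).astype(np.uint8)*255
nb=255-benchy
rect('wood',nb,.028,(312,195,343,248));rect('steel',nb,.025,(343,190,367,224));rect('brass',nb,.02,(374,190,398,228))
rect('lining',((h>100)&(h<125)&(s>80)).astype(np.uint8)*255,.012,(125,180,220,245))
rect('grip',(((h<6)|(h>174))&(s>150)).astype(np.uint8)*255,.086,(250,185,280,215))
rect('plate',nb,.016,(238,145,288,230))
rect('hand',nb,.02,(270,225,295,280))
cv2.imwrite('pics/c.png',cv2.resize(im[130:290,110:420],None,fx=2.58,fy=2.58,interpolation=cv2.INTER_CUBIC))
```

```text
wood [ 21 128 243]
steel [ 75   7 221]
brass [ 21 196 237]
purple [140 173 190]
grip [  2 221 220]
plate [ 15  20 102]
lining [112 130 141]
bench [ 13 185 192]
jaw [ 72   6 207]
wood centre [ 0.4595 -0.2123] size 0.1269 0.0534 ang 6.400000000000006
steel centre [ 0.5166 -0.305 ] size 0.0842 0.0409 ang 10.300000000000011
brass centre [ 0.5148 -0.404 ] size 0.1117 0.0446 ang 163.7
lining centre [0.4938 0.2778] size 0.1941 0.1424 ang 89.8
grip centre [ 0.5326 -0.0117] size 0.0219 0.0094 ang 89.8
plate centre [ 0.5889 -0.004 ] size 0.2634 0.1051 ang 7.0
hand centre [ 0.3678 -0.0657] size 0.1443 0.0305 ang 168.1
```

View pics/c.png

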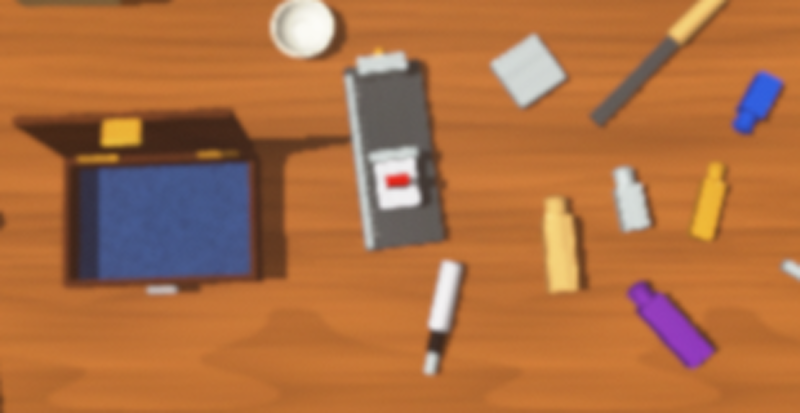

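```bash
cat >> h.py <<'E'
def go(*T):
    "T: (x,y,z,yaw) targets, all relative to the current pose"
    p,r,o=pose()
    for x,y,z,yaw in T:
        t=r.inv().apply(np.array([x,y,z])-p); a=(r.inv()*R.from_euler('xyz',[180,0,yaw],degrees=True)).as_rotvec()
        print([round(float(q),4) for q in [*t,*a]])
E
python3 -c "
from h import *
go((.42,.30,.26,-103),(.42,.28,.26,-180))"
```

```text
[0.3391, 0.2855, -0.0338, 0.001, -0.0013, 1.5638]
[0.3437, 0.3049, -0.0338, 0.0, -0.0021, 2.9077]
```

carry_out(rows=[[0.339, 0.285, -0.034, 0, 0, 1.56], [0.339, 0.285, -0.034, 0, 0, 1.56], [0.339, 0.285, -0.034, 0, 0, 1.56], [0.339, 0.285, -0.034, 0, 0, 1.56], [0.339, 0.285, -0.034, 0, 0, 1.56], [0.339, 0.285, -0.034, 0, 0, 1.56], [0.339, 0.285, -0.034, 0, 0, 1.56], [0.339, 0.285, -0.034, 0, 0, 1.56]])

```text
clock: 1.1
tool_pos: [0.4217, 0.2977, 0.2609]
orientation: [-180.0, -0.0, -99.9]
force: [-0.9, 1.3, -0.1]
opening: 0.0878
gripper_force: 0.0
```

```bash
python3 -c "
from h import *
print(pose()[2]['joint_pos'].round(1),pose()[0],pose()[2]['orientation'])
go((.42,.28,.26,-180))"
```

```text
[ 57.    4.2 -16.    0.  -69.8 -67. ] [0.42170571 0.2977219  0.26086234] [-1.79987412e+02 -1.30157763e-03 -9.99291531e+01]
[0.0178, -0.0014, 0.0009, -0.0002, 0.0001, 1.3975]
```

carry_out(rows=[[0.018, -0.001, 0, 0, 0, 1.4], [0.018, -0.001, 0, 0, 0, 1.4], [0.018, -0.001, 0, 0, 0, 1.4], [0.018, -0.001, 0, 0, 0, 1.4], [0.018, -0.001, 0, 0, 0, 1.4], [0.018, -0.001, 0, 0, 0, 1.4], [0.018, -0.001, 0, 0, 0, 1.4], [0.018, -0.001, 0, 0, 0, 1.4]])

```text
clock: 2.1
tool_pos: [0.418, 0.2827, 0.2602]
orientation: [-180.0, -0.0, -179.8]
force: [0.4, 0.3, 0.7]
opening: 0.0877
gripper_force: 0.0
```

```bash
python3 -c "
from h import *
P=pose();print(P[2]['joint_pos'].round(1),P[0],P[2]['orientation'])
np.save('w1.npy',np.r_[P[0],P[2]['orientation']])
snap('wrist','w1.png')
go((.50,-.10,.27,-180))"
```

```text
[  56.4    3.1  -17.3   -0.   -69.7 -146.2] [0.41798771 0.28271217 0.26022727] [-1.79976247e+02 -3.04995150e-02 -1.79807348e+02]
[-0.0818, -0.3828, -0.0096, -0.0004, -0.0005, 0.0004]
```

View pics/w1.png

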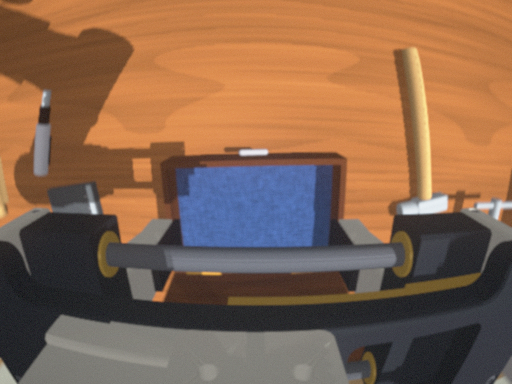

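The wrist view shows the case's outer front rim corners at about (163,157) and (346,153). The mallet is at right and the handpiece at far left. The gripper hides the lower part of the image.

```bash
python3 -c "
from h import *
w=np.load('w1.npy');P=(w[:3],R.from_euler('xyz',w[3:],degrees=True),0)
a=wplane((163,157),.055,P);b=wplane((346,153),.055,P);print(a,b,np.linalg.norm(a-b))
print('lining far',wplane((181,246),.012,P),wplane((329,246),.012,P))
for uv in((66,285),(258,280),(65,158),(255,155)):print(plane('top',(110+uv[0]/2.58,130+uv[1]/2.58),.055))
print('plate corners')
for uv in((370,248),(443,240),(345,72),(424,62)):print(plane('top',(110+uv[0]/2.58,130+uv[1]/2.58),.016))
"
```

```text
[0.40704641 0.16535983 0.055     ] [0.40114464 0.39966548 0.055     ] 0.23437996402537048
lining far [0.55413119 0.16834341 0.012     ] [0.55339188 0.39930326 0.012     ]
[0.40711677 0.39473604 0.055     ]
[0.41276416 0.15802748 0.055     ]
[0.5651077  0.40251374 0.055     ]
[0.56783988 0.16404624 0.055     ]
plate corners
[0.45392126 0.02154162 0.016     ]
[ 0.46379908 -0.07096949  0.016     ]
[0.68233607 0.05384228 0.016     ]
[ 0.69499346 -0.04882891  0.016     ]
```

carry_out(rows=[[-0.05, -0.38, -0.01, 0, 0, 0], [-0.05, -0.38, -0.01, 0, 0, 0], [-0.05, -0.38, -0.01, 0, 0, 0], [-0.05, -0.38, -0.01, 0, 0, 0], [-0.05, -0.38, -0.01, 0, 0, 0], [-0.2, -0.38, -0.01, 0, 0, 0], [-0.2, -0.38, -0.01, 0, 0, 0], [-0.2, -0.38, -0.01, 0, 0, 0]])

```text
clock: 3.15
tool_pos: [0.6228, -0.0971, 0.2698]
orientation: [-180.0, -0.0, -179.5]
force: [-0.1, 0.8, 0.9]
opening: 0.0875
gripper_force: 0.0
```

```bash
python3 -c "
from h import *
P=pose();print(P[2]['joint_pos'].round(1),P[0],P[2]['orientation'])
np.save('w2.npy',np.r_[P[0],P[2]['orientation']])
snap('wrist','w2.png')"
```

```text
[  8.9  15.1  -1.5  -0.  -73.5 -98.4] [ 0.62284553 -0.0970717   0.2698415 ] [-1.79997073e+02 -4.30409759e-02 -1.79518977e+02]
```

View pics/w2.png

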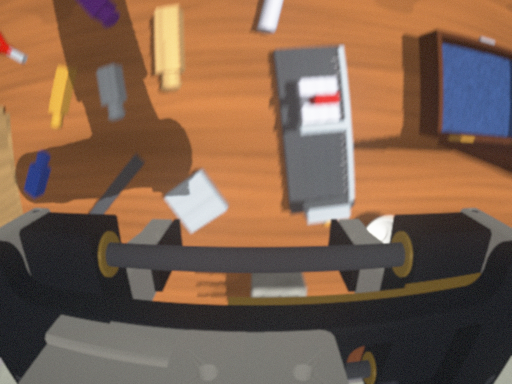

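```bash
python3 -c "
import cv2
a=cv2.imread('pics/w2.png')
cv2.imwrite('pics/w2c.png',cv2.resize(a[0:228,40:360],None,fx=2.5,fy=2.5,interpolation=cv2.INTER_CUBIC))"
```

```text
(no output)
```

View pics/w2c.png

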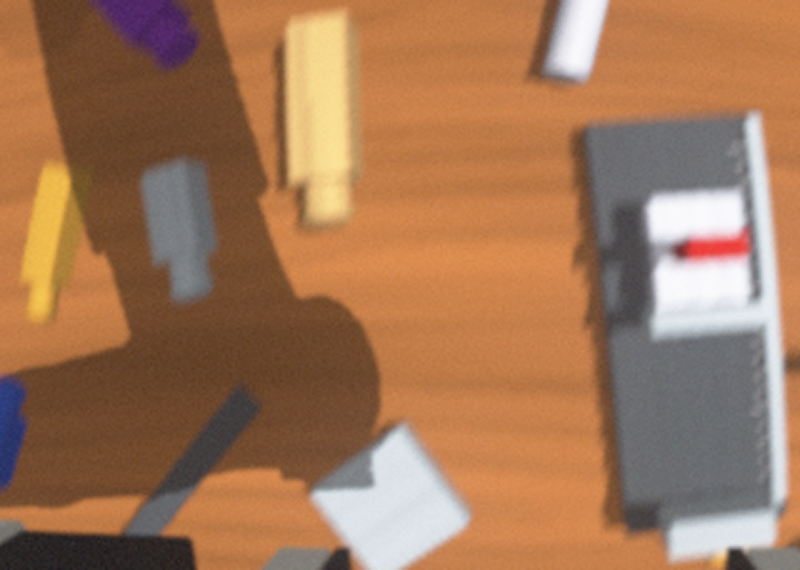

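The crop shows the plate corners at crop (586,128), (758,113), (628,530) and (780,510). The anvil foot line runs (668,518)-(776,508), the jaw face line (652,335)-(775,325), and the red grip sits at (715,248). The punches lie heads down, which is +x.

```bash
cat > m.py <<'E'
from h import *
w=np.load('w2.npy');P=(w[:3],R.from_euler('xyz',w[3:],degrees=True),0)
def W(u,v,z):return wplane((40+u/2.5,v/2.5),z,P)
def pr(n,l,z):
    q=np.array([W(*a,z)[:2] for a in l]);print(n,q.round(4).tolist())
    return q
q=pr('plate',[(586,128),(758,113),(780,510),(628,530)],.016);print(np.linalg.norm(np.diff(q,axis=0),axis=1),q.mean(0))
pr('anvil foot',[(668,520),(776,508)],.016)
pr('anvil top back',[(672,562),(776,545)],.056)
pr('shoe top front',[(652,335),(765,325)],.056);pr('shoe foot',[(652,335),(765,325)],.016)
pr('grip',[(680,250),(748,247),(715,237),(715,262)],.086)
pr('wood top butt',[(292,20),(345,12)],.034);pr('wood shoulder',[(297,185),(348,182)],.034);pr('wood head',[(305,222),(350,218)],.017)
pr('steel butt',[(143,180),(195,160)],.03);pr('steel shoulder',[(160,258),(210,245)],.03);pr('steel head',[(175,302),(210,292)],.015)
pr('brass butt',[(48,162),(72,168)],.026);pr('brass shoulder',[(25,278),(55,288)],.026);pr('brass head',[(30,315),(50,320)],.013)
E
python3 m.py
```

```text
plate [[0.4717, -0.071], [0.4564, 0.0266], [0.6903, 0.0519], [0.7028, -0.0418]]
[0.09879386 0.23522614 0.0945399 ] [ 0.58028021 -0.00856067]
anvil foot [[0.6965, -0.018], [0.689, 0.0491]]
anvil top back [[0.707, -0.0218], [0.6975, 0.0375]]
shoe top front [[0.5838, -0.0387], [0.5765, 0.0208]]
shoe foot [[0.5873, -0.0325], [0.5791, 0.0334]]
grip [[0.541, -0.0313], [0.5378, 0.0014], [0.5341, -0.0147], [0.5458, -0.0144]]
wood top butt [[0.4054, -0.2331], [0.404, -0.2026]]
wood shoulder [[0.5023, -0.2274], [0.5025, -0.1984]]
wood head [[0.5219, -0.2282], [0.5211, -0.2016]]
steel butt [[0.4892, -0.3268], [0.4814, -0.2917]]
steel shoulder [[0.5367, -0.3156], [0.5318, -0.2822]]
steel head [[0.5636, -0.3143], [0.5591, -0.29]]
brass butt [[0.4668, -0.4025], [0.4737, -0.3827]]
brass shoulder [[0.5391, -0.4236], [0.5479, -0.3983]]
brass head [[0.5637, -0.4314], [0.5683, -0.4139]]
```

```bash
python3 -c "
from h import *
go((.540,-.0145,.18,-173),(.540,-.0145,.052,-173),(.500,-.0195,.052,-173))"
```

```text
[0.0858, 0.0851, 0.088, -0.0018, -0.002, -0.1139]
[0.0856, 0.0854, 0.216, -0.0018, -0.002, -0.1139]
[0.1256, 0.0807, 0.2161, -0.0018, -0.002, -0.1139]
```

carry_out(rows=[[0.086, 0.085, 0.05, -0.002, -0.002, -0.114], [0.086, 0.085, 0.088, -0.002, -0.002, -0.114], [0.086, 0.085, 0.13, -0.002, -0.002, -0.114], [0.086, 0.085, 0.17, -0.002, -0.002, -0.114], [0.086, 0.085, 0.216, -0.002, -0.002, -0.114], [0.086, 0.085, 0.216, -0.002, -0.002, -0.114]])

```text
clock: 3.95
tool_pos: [0.5317, -0.0119, 0.0517]
orientation: [180.0, -0.3, -173.0]
force: [-0.2, 0.4, 1.2]
opening: 0.0875
gripper_force: 0.0
```

carry_out(rows=[[0, 0, 0, 0, 0, 0], [0, 0, 0, 0, 0, 0], [0, 0, 0, 0, 0, 0], [0, 0, 0, 0, 0, 0], [0, 0, 0, 0, 0, 0], [0, 0, 0, 0, 0, 0]], grip=-0.6)

```text
clock: 4.7
tool_pos: [0.5345, -0.0112, 0.0546]
orientation: [179.9, 0.1, -173.0]
force: [-0.7, -0.1, -0.6]
opening: 0.0331
gripper_force: 1.4
```

carry_out(rows=[[0, 0, 0, 0, 0, 0], [0, 0, 0, 0, 0, 0], [0, 0, 0, 0, 0, 0]], grip=-1)

```text
clock: 5.08
tool_pos: [0.5342, -0.0128, 0.0546]
orientation: [-180.0, 0.0, -173.0]
force: [1.0, -9.6, 1.0]
opening: 0.0294
gripper_force: 30.0
```

carry_out(rows=[[0.01, 0, 0, 0, 0, 0], [0.02, 0, 0, 0, 0, 0], [0.03, 0, 0, 0, 0, 0], [0.042, 0, 0, 0, 0, 0], [0.042, 0, 0, 0, 0, 0], [0.042, 0, 0, 0, 0, 0]])

```text
clock: 5.82
tool_pos: [0.4918, -0.018, 0.0546]
orientation: [-180.0, -0.0, -173.0]
force: [-1.3, -9.9, 3.4]
opening: 0.0299
gripper_force: 30.0
```

```bash
python3 -c "
from h import *
P=pose();print(P[0],P[2]['orientation'],P[2]['opening'])
snap('top','t2.png');a=cv2.imread('pics/t2.png')
cv2.imwrite('pics/t2c.png',cv2.resize(a[140:270,230:400],None,fx=3.5,fy=3.5,interpolation=cv2.INTER_CUBIC))"
```

```text
[ 0.49183138 -0.01803224  0.05457117] [-1.79989309e+02 -3.23013950e-03 -1.73006260e+02] 0.029940036650327788
```

View pics/t2c.png

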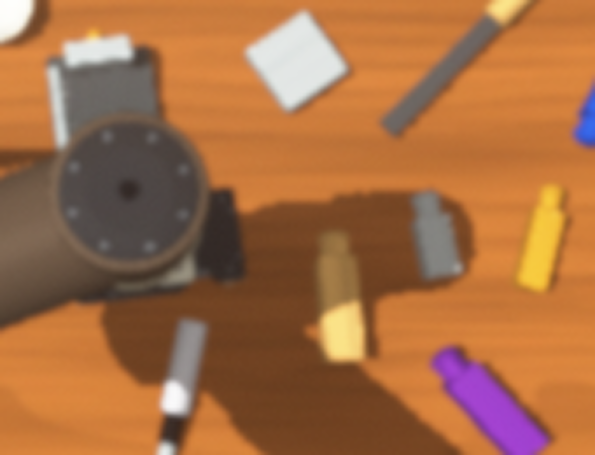

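```bash
python3 -c "
from h import *
go((.4918,-.018,.17,-173),(.60,-.2155,.26,-177))"
```

```text
[0.0001, 0.0, -0.1154, -0.0002, 0.0, -0.0001]
[-0.0832, -0.2092, -0.2054, -0.0002, 0.0, 0.0697]
```

carry_out(rows=[[0, 0, 0, 0, 0, 0], [0, 0, 0, 0, 0, 0], [0, 0, 0, 0, 0, 0], [0, 0, -0.04, 0, 0, 0], [0, 0, -0.08, 0, 0, 0], [0, 0, -0.11, 0, 0, 0], [-0.03, -0.06, -0.16, 0, 0, 0.07]], grip=1)

```text
clock: 6.75
tool_pos: [0.5196, -0.0569, 0.2032]
orientation: [179.8, 0.1, -176.9]
force: [2.0, 1.4, 1.0]
opening: 0.087
gripper_force: 0.0
```

carry_out(rows=[[-0.02, -0.06, -0.045, 0, 0, 0], [-0.053, -0.15, -0.045, 0, 0, 0], [-0.053, -0.15, -0.045, 0, 0, 0], [-0.053, -0.15, -0.045, 0, 0, 0], [-0.053, -0.15, -0.045, 0, 0, 0], [-0.053, -0.15, -0.045, 0, 0, 0]])

```text
clock: 7.5
tool_pos: [0.5806, -0.2045, 0.2467]
orientation: [179.9, 0.1, -177.0]
force: [-0.1, 0.2, -0.2]
opening: 0.0875
gripper_force: 0.0
```

```bash
cat > look.py <<'E'
# find the three punches in the wrist picture; usage look.py out.png
import sys
from h import *
P=pose();im=snap('wrist',sys.argv[1])
hsv=cv2.cvtColor(im[:,:,::-1].copy(),cv2.COLOR_BGR2HSV);h,s,v=cv2.split(hsv)
M={'wood':((h>16)&(h<28)&(s>60)&(s<165),.034,.017,.12,17),'brass':((h>16)&(h<28)&(s>165),.026,.013,.1,13),'steel':((s<60)&(v>40),.03,.015,.08,15)}
print('pose',P[0].round(4),P[2]['orientation'].round(1))
for n,(m,z,zc,L,hw) in M.items():
    m=m.astype(np.uint8)*255;m[205:]=0
    m=cv2.morphologyEx(m,cv2.MORPH_OPEN,np.ones((3,3)))
    for c in cv2.findContours(m,0,1)[0]:
        if cv2.contourArea(c)<120:continue
        q=np.array([wplane(p[0],z,P)[:2] for p in c],np.float32)
        (cx,cy),(a,b),t=cv2.minAreaRect(q);bx=cv2.boxPoints(((cx,cy),(a,b),t));e=max([bx[1]-bx[0],bx[2]-bx[1]],key=np.linalg.norm)
        if abs(max(a,b)-L)<.03 and min(a,b)<.065: print(n,'c',round(cx,4),round(cy,4),'size',round(max(a,b),4),round(min(a,b),4),'yaw',round(float(np.degrees(np.arctan2(e[1],e[0]))+90)%180-90,1),'px',cv2.boundingRect(c))
E
python3 look.py w3.png
```

```text
pose [ 0.5806 -0.2045  0.2467] [ 1.799e+02  1.000e-01 -1.770e+02]
wood c 0.4599 -0.2153 size 0.117 0.0333 yaw 3.0 px (237, 23, 28, 92)
steel c 0.5171 -0.3037 size 0.0796 0.0358 yaw 9.4 px (163, 80, 31, 62)
steel c 0.3934 -0.0758 size 0.1003 0.027 yaw -12.7 px (344, 0, 31, 65)
```

View pics/w3.png

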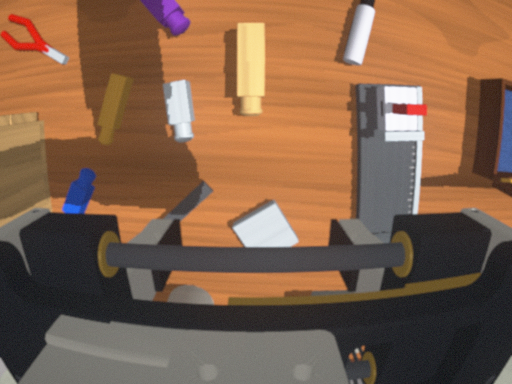

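The wrist view shows the wood punch at (250,68), steel at (179,110) and brass in shadow at (115,108). The jaw is now almost fully open, with the grip at (406,109).

```bash
python3 -c "
from h import *
go((.461,-.2153,.10,-177),(.461,-.2153,.006,-177))"
```

```text
[0.1204, -0.0048, 0.1465, 0.0021, 0.0023, 0.0008]
[0.1206, -0.005, 0.2405, 0.0021, 0.0023, 0.0008]
```

carry_out(rows=[[0.04, -0.002, 0.05, 0, 0, 0], [0.08, -0.004, 0.1, 0, 0, 0], [0.12, -0.005, 0.146, 0, 0, 0], [0.1205, -0.005, 0.19, 0, 0, 0], [0.1205, -0.005, 0.22, 0, 0, 0], [0.1205, -0.005, 0.24, 0, 0, 0], [0.1205, -0.005, 0.24, 0, 0, 0], [0.1205, -0.005, 0.24, 0, 0, 0]])

```text
clock: 8.55
tool_pos: [0.4619, -0.2159, 0.0073]
orientation: [179.9, 0.2, -177.0]
force: [0.7, 0.8, -0.3]
opening: 0.087
gripper_force: 0.0
```

carry_out(rows=[[0, 0, 0, 0, 0, 0], [0, 0, 0, 0, 0, 0], [0, 0, 0, 0, 0, 0], [0, 0, 0, 0, 0, 0], [0, 0, 0, 0, 0, 0], [0, 0, 0, 0, 0, 0], [0, 0, 0, 0, 0, 0], [0, 0, 0, 0, 0, 0]], grip=-1)

```text
clock: 9.55
tool_pos: [0.4612, -0.2163, 0.0063]
orientation: [179.9, 0.1, -177.0]
force: [0.5, -0.1, -0.2]
opening: 0.0343
gripper_force: 30.0
```

```bash
python3 -c "
from h import *
p=pose()[0];print(p)
ax=np.array([.9925,.1219]);c=np.array([.6795,.0036])-.066*ax
print(c)
go((p[0],p[1],.18,-177),(*c,.18,-173),(*c,.030,-173))"
```

```text
[ 0.46115831 -0.2162654   0.00630548]
[ 0.613995  -0.0044454]
[-0.0003, 0.0004, -0.1737, 0.002, 0.0019, -0.0006]
[-0.1639, 0.204, -0.173, 0.002, 0.0019, -0.0704]
[-0.1636, 0.2037, -0.023, 0.002, 0.0019, -0.0704]
```

carry_out(rows=[[0, 0, -0.05, 0.002, 0.002, 0], [0, 0, -0.1, 0.002, 0.002, 0], [-0.02, 0.03, -0.15, 0.002, 0.002, -0.03], [-0.06, 0.07, -0.173, 0.002, 0.002, -0.07], [-0.09, 0.11, -0.173, 0.002, 0.002, -0.07], [-0.125, 0.15, -0.173, 0.002, 0.002, -0.07], [-0.15, 0.185, -0.173, 0.002, 0.002, -0.07], [-0.164, 0.204, -0.173, 0.002, 0.002, -0.07]])

```text
clock: 10.55
tool_pos: [0.6146, -0.0027, 0.1794]
orientation: [-180.0, -0.1, -172.9]
force: [-0.5, -0.0, -2.1]
opening: 0.0337
gripper_force: 30.0
```

carry_out(rows=[[0, 0, 0, 0, 0, 0], [0, 0, 0, 0, 0, 0], [0, 0, 0.05, 0, 0, 0], [0, 0, 0.1, 0, 0, 0], [0, 0, 0.12, 0, 0, 0], [0, 0, 0.14, 0, 0, 0], [0, 0, 0.14, 0, 0, 0], [0, 0, 0.14, 0, 0, 0]])

```text
clock: 11.55
tool_pos: [0.6144, -0.005, 0.0411]
orientation: [-180.0, 0.1, -173.1]
force: [0.6, 0.2, -0.8]
opening: 0.0339
gripper_force: 30.0
```

```bash
python3 -c "
from h import *
P=pose();print(P[0],P[2]['orientation'],P[2]['opening'],P[2]['force'])
snap('scene','s3.png');a=cv2.imread('pics/s3.png')
cv2.imwrite('pics/s3c.png',cv2.resize(a[130:280,160:360],None,fx=4,fy=4,interpolation=cv2.INTER_CUBIC))"
```

```text
[ 0.61443094 -0.00495746  0.04106863] [-1.79993095e+02  5.85797437e-02 -1.73053128e+02] 0.03393409259131092 [ 0.56619285  0.16843916 -0.79390563]
```

View pics/s3c.png

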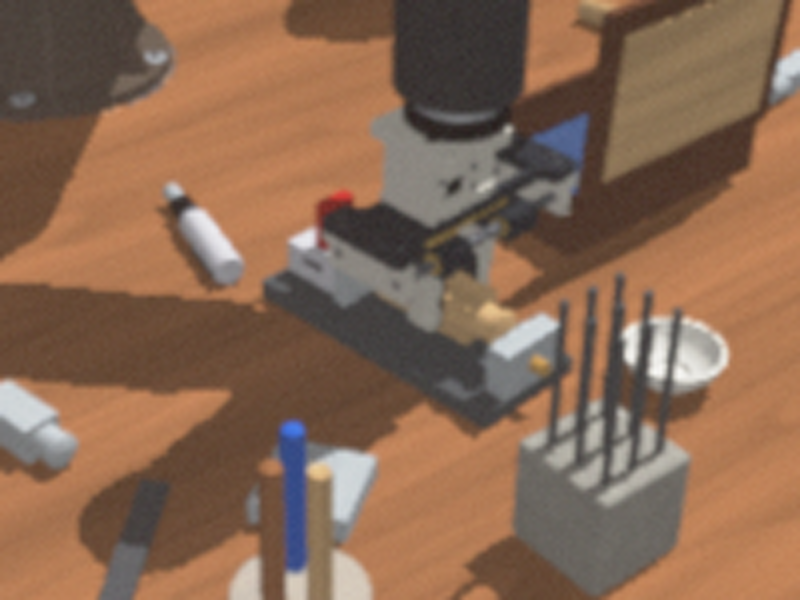

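The punch sits between the open jaw and the anvil, aligned with the gauge; it needs to go about 18 mm lower.

carry_out(rows=[[0, 0, 0.009, 0, 0, 0], [0, 0, 0.018, 0, 0, 0], [0, 0, 0.018, 0, 0, 0], [0, 0, 0.018, 0, 0, 0]])

```text
clock: 12.1
tool_pos: [0.614, -0.0044, 0.0217]
orientation: [-180.0, -0.0, -173.0]
force: [0.2, 0.4, -1.0]
opening: 0.0339
gripper_force: 30.0
```

carry_out(rows=[[0, 0, 0, 0, 0, 0], [0, 0, 0, 0, 0, 0], [0, 0, 0, 0, 0, 0], [0, 0, 0, 0, 0, 0], [0, 0, -0.05, 0, 0, 0], [0, 0, -0.1, 0, 0, 0], [0, 0, -0.1, 0, 0, 0], [0, 0, -0.1, 0, 0, 0]], grip=0.05)

```text
clock: 13.1
tool_pos: [0.6138, -0.0044, 0.1221]
orientation: [180.0, 0.0, -173.0]
force: [-0.4, 0.0, 0.3]
opening: 0.046
gripper_force: 0.0
```

```bash
python3 -c "
from h import *
print(pose()[0])
go((.4965,-.0200,.12,-173),(.4965,-.0200,.052,-173))
snap('wrist','w4.png')"
```

```text
[ 0.61384955 -0.0043623   0.12210319]
[0.1184, -0.0013, 0.0021, 0.0004, 0.0004, -0.0006]
[0.1184, -0.0013, 0.0701, 0.0004, 0.0004, -0.0006]
```

View pics/w4.png

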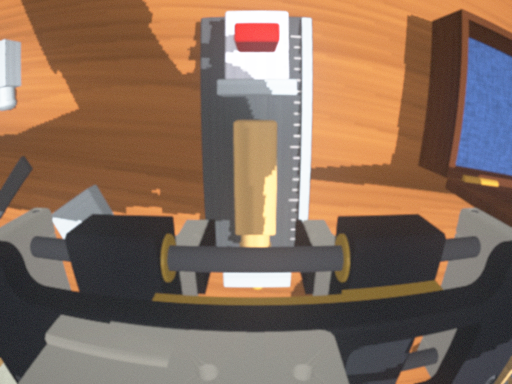

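The wood punch lies straight on the plate at (255,180), and the red grip is at (257,33).

```bash
python3 -c "
from h import *
for uv in((235,24),(279,24),(257,38),(257,50)):print(wplane(uv,.086).round(4))
go((.4965,-.0200,.052,-173))"
```

```text
[ 0.4882 -0.0322  0.086 ]
[ 0.4847 -0.0038  0.086 ]
[ 0.4964 -0.0168  0.086 ]
[ 0.5046 -0.0158  0.086 ]
[0.1179, -0.0012, 0.0694, 0.0001, -0.0011, -0.0007]
```

carry_out(rows=[[0.06, -0.001, 0, 0, 0, 0], [0.12, -0.001, 0, 0, 0, 0], [0.12, -0.001, 0.02, 0, 0, 0], [0.12, -0.001, 0.05, 0, 0, 0], [0.12, -0.001, 0.069, 0, 0, 0], [0.12, -0.001, 0.069, 0, 0, 0], [0.12, -0.001, 0.069, 0, 0, 0]])

```text
clock: 14.02
tool_pos: [0.4952, -0.02, 0.0531]
orientation: [-180.0, -0.0, -173.0]
force: [-0.7, 1.1, 0.3]
opening: 0.0462
gripper_force: 0.0
```

carry_out(rows=[[0, 0, 0, 0, 0, 0], [0, 0, 0, 0, 0, 0], [0, 0, 0, 0, 0, 0], [0, 0, 0, 0, 0, 0], [0, 0, 0, 0, 0, 0], [0, 0, 0, 0, 0, 0]], grip=-1)

```text
clock: 14.78
tool_pos: [0.4962, -0.0178, 0.0537]
orientation: [179.9, 0.2, -173.0]
force: [-1.3, 13.3, 1.4]
opening: 0.0294
gripper_force: 30.0
```

carry_out(rows=[[-0.005, 0, 0, 0, 0, 0], [-0.01, 0, 0, 0, 0, 0], [-0.015, 0, 0, 0, 0, 0], [-0.018, 0, 0, 0, 0, 0], [-0.021, 0, 0, 0, 0, 0], [-0.023, 0, 0, 0, 0, 0], [-0.025, 0, 0, 0, 0, 0], [-0.025, 0, 0, 0, 0, 0]])

```text
clock: 15.78
tool_pos: [0.5202, -0.0148, 0.0537]
orientation: [179.9, 0.1, -173.0]
force: [-4.2, 13.7, 4.9]
opening: 0.0299
gripper_force: 30.0
```

carry_out(rows=[[-0.002, 0, 0, 0, 0, 0], [-0.004, 0, 0, 0, 0, 0], [-0.004, 0, 0, 0, 0, 0]])

```text
clock: 16.15
tool_pos: [0.5202, -0.0149, 0.0536]
orientation: [179.9, -0.3, -173.1]
force: [-19.6, 18.7, 19.7]
opening: 0.0299
gripper_force: 30.0
```

carry_out(rows=[[-0.002, 0, 0, 0, 0, 0], [-0.004, 0, 0, 0, 0, 0], [-0.004, 0, 0, 0, 0, 0]])

```text
clock: 16.52
tool_pos: [0.5207, -0.0149, 0.0533]
orientation: [179.9, -0.6, -173.1]
force: [-30.5, 21.0, 29.9]
opening: 0.0296
gripper_force: 30.0
```

carry_out(rows=[[0.009, 0, 0, 0, 0, 0], [0.015, 0, 0, 0, 0, 0], [0.02, 0, 0, 0, 0, 0], [0.027, 0, 0, 0, 0, 0], [0.033, 0, 0, 0, 0, 0], [0.033, 0, 0, 0, 0, 0], [0.033, 0, 0, 0, 0, 0]])

```text
clock: 17.4
tool_pos: [0.4954, -0.0179, 0.0535]
orientation: [179.9, 0.1, -173.0]
force: [-3.4, 14.0, 1.5]
opening: 0.03
gripper_force: 30.0
```

carry_out(rows=[[0, 0, 0, 0, 0, 0], [0, 0, 0, 0, 0, 0], [0, 0, 0, 0, 0, 0], [0, 0, 0, 0, 0, 0], [0, 0, -0.05, 0, 0, 0], [0, 0, -0.07, 0, 0, 0], [0, 0, -0.07, 0, 0, 0], [0, 0, -0.07, 0, 0, 0]], grip=0.05)

```text
clock: 18.4
tool_pos: [0.4946, -0.0202, 0.1225]
orientation: [180.0, -0.0, -173.0]
force: [-0.3, -0.8, 0.0]
opening: 0.046
gripper_force: 0.0
```

```bash
python3 -c "
from h import *
print(pose()[0])
ax=np.array([.9925,.1219]);c=np.array([.6795,.0036])-.060*ax
print(c)
go((*c,.122,-173),(*c,.023,-173))"
```

```text
[ 0.49457486 -0.02017634  0.12245195]
[ 0.61995  -0.003714]
[-0.1264, 0.0012, 0.0004, 0.0, -0.0008, -0.0008]
[-0.1265, 0.0012, 0.0994, 0.0, -0.0008, -0.0008]
```

carry_out(rows=[[-0.06, 0.001, 0, 0, 0, 0], [-0.12, 0.001, 0, 0, 0, 0], [-0.126, 0.001, 0.02, 0, 0, 0], [-0.126, 0.001, 0.06, 0, 0, 0], [-0.126, 0.001, 0.099, 0, 0, 0], [-0.126, 0.001, 0.099, 0, 0, 0], [-0.126, 0.001, 0.099, 0, 0, 0]])

```text
clock: 19.27
tool_pos: [0.6198, -0.0039, 0.0245]
orientation: [-180.0, -0.0, -173.0]
force: [0.6, 0.2, 0.5]
opening: 0.0458
gripper_force: 0.0
```

carry_out(rows=[[0, 0, 0, 0, 0, 0], [0, 0, 0, 0, 0, 0], [0, 0, 0, 0, 0, 0], [0, 0, 0, 0, 0, 0], [0, 0, 0, 0, 0, 0]], grip=-1)

```text
clock: 19.9
tool_pos: [0.6206, -0.0035, 0.0255]
orientation: [180.0, 0.1, -173.0]
force: [-2.4, 0.3, 7.1]
opening: 0.0337
gripper_force: 30.0
```

```bash
python3 -c "
from h import *
p=pose()[0]
go((p[0],p[1],.2,-173),(.48,.347,.20,-178.8),(.48,.347,.020,-178.8))"
```

```text
[-0.0003, 0.0, -0.1745, 0.0001, 0.0018, -0.0002]
[0.0966, 0.365, -0.1747, 0.0002, 0.0018, 0.1011]
[0.0969, 0.365, 0.0053, 0.0002, 0.0018, 0.1011]
```

carry_out(rows=[[0, 0, -0.05, 0, 0, 0], [0.03, 0, -0.1, 0, 0, 0], [0.07, 0, -0.15, 0, 0, 0.03], [0.1, 0.03, -0.175, 0, 0, 0.06], [0.1, 0.08, -0.175, 0, 0, 0.1], [0.1, 0.13, -0.175, 0, 0, 0.1], [0.1, 0.18, -0.175, 0, 0, 0.1], [0.1, 0.2, -0.175, 0, 0, 0.1]])

```text
clock: 20.9
tool_pos: [0.4959, 0.1848, 0.1993]
orientation: [180.0, 0.0, -178.6]
force: [-0.0, -0.8, -1.2]
opening: 0.0338
gripper_force: 30.0
```

carry_out(rows=[[0, 0.05, 0, 0, 0, 0], [0, 0.1, 0, 0, 0, 0], [0, 0.15, 0, 0, 0, 0], [0, 0.16, 0, 0, 0, 0], [0, 0.16, 0, 0, 0, 0], [0, 0.16, 0, 0, 0, 0]])

```text
clock: 21.65
tool_pos: [0.493, 0.3414, 0.1991]
orientation: [-180.0, -0.0, -178.8]
force: [0.0, 0.0, -1.9]
opening: 0.0337
gripper_force: 30.0
```

```bash
python3 -c "
from h import *
P=pose();print(P[0],P[2]['opening'],P[2]['force'].round(1))
go((.48,.347,.020,-178.8))
snap('wrist','w5.png')"
```

```text
[0.49296524 0.34138075 0.19906317] 0.03372268727993195 [ 0.   0.  -1.9]
[0.0128, 0.006, 0.1791, -0.0003, -0.0003, -0.0]
```

View pics/w5.png

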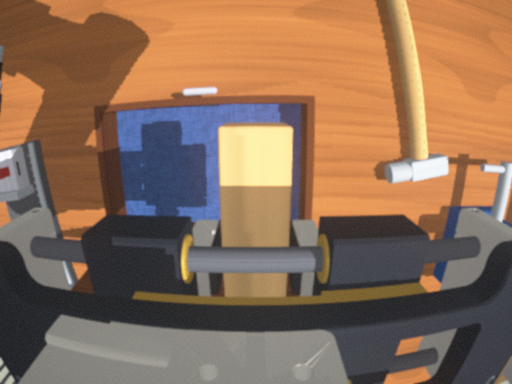

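The wrist view shows the wood punch held above the case, with the rim's outer front corners at (97,107) and (314,97).

```bash
python3 -c "
from h import *
a=wplane((97,107),.055);b=wplane((314,97),.055);d=b-a;print(a,b,np.linalg.norm(d),np.degrees(np.arctan2(-d[0],d[1])))
m=(a+b)/2;print('centre',m[:2]+.08*np.array([np.cos(.024),np.sin(.024)]))
print(wplane((301,122),.012),wplane((118,117),.055),wplane((302,104),.055))"
```

```text
[0.41632209 0.16474615 0.055     ] [0.40869956 0.40054692 0.055     ] 0.23592393349541738 1.851506155394374
centre [0.49248779 0.28456635]
[0.43710027 0.39467267 0.012     ] [0.42908867 0.19165023 0.055     ] [0.41661914 0.38832515 0.055     ]
```

carry_out(rows=[[0.011, 0.005, 0.05, 0, 0, -0.007], [0.011, 0.005, 0.1, 0, 0, -0.007], [0.011, 0.005, 0.13, 0, 0, -0.007], [0.011, 0.005, 0.15, 0, 0, -0.007], [0.011, 0.005, 0.165, 0, 0, -0.007], [0.011, 0.005, 0.176, 0, 0, -0.007], [0.011, 0.005, 0.177, 0, 0, -0.007], [0.011, 0.005, 0.177, 0, 0, -0.007]])

```text
clock: 22.7
tool_pos: [0.4822, 0.3477, 0.0226]
orientation: [180.0, 0.0, -178.3]
force: [0.4, -0.7, -0.9]
opening: 0.0335
gripper_force: 30.0
```

carry_out(rows=[[0, 0, 0, 0, 0, 0], [0, 0, 0, 0, 0, 0], [0, 0, 0, 0, 0, 0], [0, 0, 0, 0, 0, 0], [0, 0, -0.05, 0, 0, 0], [0, 0, -0.1, 0, 0, 0], [0, 0, -0.15, 0, 0, 0], [0, 0, -0.2, 0, 0, 0]], grip=-0.05)

```text
clock: 23.7
tool_pos: [0.4817, 0.3472, 0.2239]
orientation: [180.0, 0.0, -178.3]
force: [0.8, 0.8, 0.2]
opening: 0.0415
gripper_force: 0.0
```

```bash
python3 -c "
from h import *
p=pose()[0];print(p,pose()[2]['joint_pos'].round(0))
im=snap('wrist','w6.png')
go((.45,.10,.25,175),(.57,-.30,.25,175))"
```

```text
[0.4817078  0.3472284  0.22387649] [  55.   13.  -10.    0.  -67. -143.]
[0.0417, -0.2478, -0.0203, 0.0065, 0.0078, 0.1172]
[-0.0663, -0.6512, -0.0219, 0.0065, 0.0078, 0.1172]
```

carry_out(rows=[[0.02, -0.06, -0.02, 0, 0, 0], [0.02, -0.12, -0.02, 0, 0, 0], [0.02, -0.18, -0.02, 0, 0, 0], [0.02, -0.24, -0.02, 0, 0, 0], [0, -0.3, -0.02, 0, 0, 0.1], [-0.03, -0.36, -0.02, 0, 0, 0.2], [-0.06, -0.42, -0.02, 0, 0, 0.32], [-0.08, -0.48, -0.02, 0, 0, 0.32]])

```text
clock: 24.75
tool_pos: [0.5727, -0.1222, 0.2419]
orientation: [180.0, 0.0, 163.2]
force: [0.2, 1.2, 0.5]
opening: 0.0416
gripper_force: 0.0
```

carry_out(rows=[[0.05, -0.05, 0, 0, 0, 0], [0.035, -0.1, 0, 0, 0, 0], [0.02, -0.15, 0, 0, 0, 0], [0.02, -0.2, 0, 0, 0, 0], [0.02, -0.2, 0, 0, 0, 0], [0.02, -0.2, 0, 0, 0, 0]], grip=1)

```text
clock: 25.5
tool_pos: [0.4951, -0.3061, 0.2418]
orientation: [180.0, -0.0, 163.3]
force: [0.1, 0.3, -0.9]
opening: 0.0871
gripper_force: 0.0
```

```bash
python3 look.py w7.png; python3 -c "
import cv2,numpy as np
a=cv2.imread('pics/w7.png');b=cv2.imread('pics/w6.png')
cv2.imwrite('pics/c7.png',np.hstack([a[:300,:400],b[:300,60:460]]))"
```

```text
pose [ 0.4951 -0.3061  0.2418] [180.   -0.  163.3]
```

View pics/c7.png

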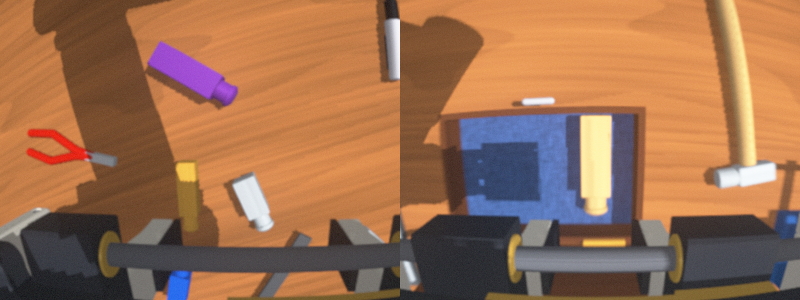

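The wood punch lies flat in the case (right panel). In the left panel the brass punch has its butt at (187,163) and runs down to (189,230); steel is at (253,200).

```bash
python3 -c "
from h import *
a,b=wplane((177,164),.026),wplane((197,163),.026);c,d=wplane((178,215),.026),wplane((198,215),.026);h=wplane((190,231),.013)
print(a,b,c,d,h,np.linalg.norm(a-b))
m=(a+b)/2;n=(c+d)/2;print(m,n,np.degrees(np.arctan2(*(n-m)[1::-1])), np.linalg.norm((h-m)[:2]))
u=(n-m)/np.linalg.norm(n-m);cc=m+.05*u;print(cc)
go((cc[0],cc[1],.1,163),(cc[0],cc[1],.005,163))
im=cv2.imread('pics/w7.png')[160:236,165:210];cv2.imwrite('pics/b.png',cv2.resize(im,None,fx=7,fy=7))"
```

```text
[ 0.46619811 -0.40283732  0.026     ] [ 0.47304469 -0.37656602  0.026     ] [ 0.53354186 -0.42695046  0.026     ] [ 0.54132244 -0.39958705  0.026     ] [ 0.56533461 -0.42373787  0.013     ] 0.0271487977188122
[ 0.4696214  -0.38970167  0.026     ] [ 0.53743215 -0.41326876  0.026     ] -19.164489914690645 0.10158484799559508
[ 0.5168504  -0.40611573  0.026     ]
[-0.0495, -0.0902, 0.1419, 0.0001, -0.0001, 0.0056]
[-0.0495, -0.0902, 0.2369, 0.0001, -0.0001, 0.0056]
```

View pics/b.png

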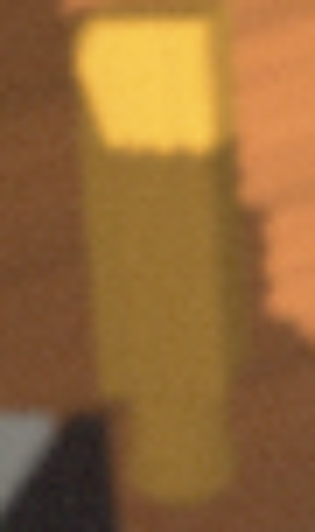

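The crop confirms the brass butt and shoulder edges, with the shank about 26 mm wide.

carry_out(rows=[[-0.025, -0.045, 0.05, 0, 0, 0.02], [-0.0495, -0.09, 0.1, 0, 0, 0.02], [-0.0495, -0.09, 0.14, 0, 0, 0.02], [-0.0495, -0.09, 0.19, 0, 0, 0.02], [-0.0495, -0.09, 0.22, 0, 0, 0.02], [-0.0495, -0.09, 0.237, 0, 0, 0.02], [-0.0495, -0.09, 0.237, 0, 0, 0.02]])

```text
clock: 26.42
tool_pos: [0.517, -0.4056, 0.0045]
orientation: [180.0, -0.1, 162.2]
force: [-0.6, 0.1, 0.7]
opening: 0.0876
gripper_force: 0.0
```

carry_out(rows=[[0, 0, 0, 0, 0, 0], [0, 0, 0, 0, 0, 0], [0, 0, 0, 0, 0, 0], [0, 0, 0, 0, 0, 0], [0, 0, 0, 0, 0, 0], [0, 0, 0, 0, 0, 0], [0, 0, 0, 0, 0, 0], [0, 0, 0, 0, 0, 0]], grip=-1)

```text
clock: 27.42
tool_pos: [0.5168, -0.4067, 0.0051]
orientation: [-180.0, 0.0, 162.2]
force: [-0.7, -2.1, 0.4]
opening: 0.026
gripper_force: 29.8
```

```bash
python3 -c "
from h import *
p=pose()[0];print(p)
ax=np.array([.9925,.1219]);c=np.array([.6795,.0046])-.056*ax
print(c)
go((p[0],p[1],.15,162),(*c,.18,-173),(*c,.030,-173))"
```

```text
[ 0.51682331 -0.40667599  0.00505279]
[ 0.62392   -0.0022264]
[-0.0, -0.0, -0.1449, -0.0002, 0.0, 0.0028]
[0.0219, 0.4178, -0.175, -0.0002, -0.0, -0.4335]
[0.0219, 0.4178, -0.025, -0.0002, -0.0, -0.4335]
```

carry_out(rows=[[0, 0, -0.05, 0, 0, 0], [0, 0.01, -0.1, 0, 0, -0.06], [0.002, 0.06, -0.15, 0, 0, -0.12], [0.005, 0.11, -0.175, 0, 0, -0.2], [0.01, 0.16, -0.175, 0, 0, -0.3], [0.015, 0.21, -0.175, 0, 0, -0.38], [0.02, 0.26, -0.175, 0, 0, -0.434], [0.022, 0.31, -0.175, 0, 0, -0.434]])

```text
clock: 28.42
tool_pos: [0.5902, -0.1027, 0.1794]
orientation: [180.0, -0.1, -172.9]
force: [0.8, 0.1, -3.9]
opening: 0.0258
gripper_force: 29.8
```

```bash
python3 -c "
from h import *
P=pose();print(P[0],P[2]['opening'],P[2]['gripper_force'])
go((.624,-.0022,.18,-173),(.624,-.0022,.0225,-173))"
```

```text
[ 0.59019882 -0.10273526  0.17940575] 0.025805520199355596 29.763976335525513
[-0.0459, 0.0956, -0.0006, 0.0007, -0.0012, 0.0012]
[-0.0461, 0.0955, 0.1569, 0.0007, -0.0012, 0.0012]
```

carry_out(rows=[[-0.023, 0.048, 0, 0, 0, 0], [-0.046, 0.0955, 0, 0, 0, 0], [-0.046, 0.0955, 0, 0, 0, 0], [-0.046, 0.0955, 0.05, 0, 0, 0], [-0.046, 0.0955, 0.09, 0, 0, 0], [-0.046, 0.0955, 0.12, 0, 0, 0], [-0.046, 0.0955, 0.14, 0, 0, 0], [-0.046, 0.0955, 0.14, 0, 0, 0]])

```text
clock: 29.42
tool_pos: [0.6227, -0.0051, 0.0378]
orientation: [-180.0, -0.3, -173.0]
force: [0.2, 0.5, -3.0]
opening: 0.0261
gripper_force: 29.8
```

carry_out(rows=[[0, 0, 0.009, 0, 0, 0], [0, 0, 0.017, 0, 0, 0], [0, 0, 0.017, 0, 0, 0], [0, 0, 0.017, 0, 0, 0]])

```text
clock: 29.92
tool_pos: [0.6251, -0.0042, 0.0234]
orientation: [-180.0, 0.0, -173.0]
force: [0.5, -0.1, -3.4]
opening: 0.0258
gripper_force: 29.8
```

carry_out(rows=[[0, 0, 0, 0, 0, 0], [0, 0, 0, 0, 0, 0], [0, 0, 0, 0, 0, 0], [0, 0, 0, 0, 0, 0], [0, 0, -0.05, 0, 0, 0], [0, 0, -0.1, 0, 0, 0], [0, 0, -0.1, 0, 0, 0], [0, 0, -0.1, 0, 0, 0]], grip=0.05)

```text
clock: 30.92
tool_pos: [0.6246, -0.0042, 0.1231]
orientation: [180.0, 0.0, -173.0]
force: [-0.5, 0.2, -0.8]
opening: 0.0462
gripper_force: 0.0
```

```bash
python3 -c "
from h import *
print(pose()[0])
go((.494,-.018,.122,-173),(.494,-.018,.052,-173))
im=snap('wrist','w8.png');h=cv2.cvtColor(im,cv2.COLOR_RGB2HSV);H,S,V=cv2.split(h)
for n,m in dict(brass=(H>16)&(H<28)&(S>150),red=((H<5)|(H>175))&(S>170)&(V>120)).items():
    m=m.astype(np.uint8)*255;m[215:]=0;m[:,:180]=0;m[:,330:]=0
    for c in cv2.findContours(m,0,1)[0]:
        if cv2.contourArea(c)>80:print(n,cv2.boundingRect(c),cv2.minAreaRect(c))"
```

```text
[ 0.62456025 -0.00419377  0.1231085 ]
[0.1313, 0.0023, 0.0011, 0.0003, 0.0004, 0.0004]
[0.1313, 0.0022, 0.0711, 0.0003, 0.0004, 0.0004]
brass (239, 132, 31, 83) ((254.0, 173.0), (82.0, 30.0), 90.0)
```

carry_out(rows=[[0.06, 0.002, 0, 0, 0, 0], [0.12, 0.002, 0, 0, 0, 0], [0.13, 0.002, 0.01, 0, 0, 0], [0.13, 0.002, 0.04, 0, 0, 0], [0.13, 0.002, 0.07, 0, 0, 0], [0.13, 0.002, 0.07, 0, 0, 0], [0.13, 0.002, 0.07, 0, 0, 0]])

```text
clock: 31.85
tool_pos: [0.496, -0.0182, 0.0533]
orientation: [-180.0, -0.0, -172.9]
force: [0.2, 0.0, 0.7]
opening: 0.046
gripper_force: 0.0
```

carry_out(rows=[[0, 0, 0, 0, 0, 0], [0, 0, 0, 0, 0, 0], [0, 0, 0, 0, 0, 0], [0, 0, 0, 0, 0, 0], [0, 0, 0, 0, 0, 0], [0, 0, 0, 0, 0, 0]], grip=-1)

```text
clock: 32.6
tool_pos: [0.4962, -0.0177, 0.0538]
orientation: [180.0, 0.1, -172.9]
force: [-1.5, 4.0, 6.2]
opening: 0.0302
gripper_force: 30.0
```

carry_out(rows=[[-0.007, 0, 0, 0, 0, 0], [-0.014, 0, 0, 0, 0, 0], [-0.021, 0, 0, 0, 0, 0], [-0.028, 0, 0, 0, 0, 0], [-0.033, 0, 0, 0, 0, 0], [-0.037, 0, 0, 0, 0, 0], [-0.041, 0, 0, 0, 0, 0], [-0.043, 0, 0, 0, 0, 0]])

```text
clock: 33.6
tool_pos: [0.5383, -0.0125, 0.0538]
orientation: [180.0, 0.0, -173.0]
force: [-5.0, 4.9, 9.6]
opening: 0.0302
gripper_force: 30.0
```

carry_out(rows=[[-0.002, 0, 0, 0, 0, 0], [-0.004, 0, 0, 0, 0, 0], [-0.004, 0, 0, 0, 0, 0], [-0.004, 0, 0, 0, 0, 0]])

```text
clock: 34.1
tool_pos: [0.5412, -0.0121, 0.0538]
orientation: [180.0, -0.1, -173.0]
force: [-7.5, 5.3, 11.9]
opening: 0.0296
gripper_force: 30.0
```

carry_out(rows=[[-0.002, 0, 0, 0, 0, 0], [-0.004, 0, 0, 0, 0, 0], [-0.004, 0, 0, 0, 0, 0]])

```text
clock: 34.48
tool_pos: [0.5414, -0.0121, 0.0537]
orientation: [180.0, -0.4, -173.0]
force: [-20.8, 8.3, 25.5]
opening: 0.0296
gripper_force: 30.0
```

carry_out(rows=[[-0.003, 0, 0, 0, 0, 0], [-0.003, 0, 0, 0, 0, 0], [-0.003, 0, 0, 0, 0, 0]])

```text
clock: 34.85
tool_pos: [0.5418, -0.0121, 0.0534]
orientation: [180.0, -0.7, -173.0]
force: [-28.4, 10.8, 31.9]
opening: 0.0296
gripper_force: 30.0
```

carry_out(rows=[[0.008, 0, 0, 0, 0, 0], [0.014, 0, 0, 0, 0, 0], [0.022, 0, 0, 0, 0, 0], [0.03, 0, 0, 0, 0, 0], [0.038, 0, 0, 0, 0, 0], [0.046, 0, 0, 0, 0, 0], [0.053, 0, 0, 0, 0, 0], [0.053, 0, 0, 0, 0, 0]])

```text
clock: 35.85
tool_pos: [0.4966, -0.0177, 0.0535]
orientation: [180.0, 0.0, -173.0]
force: [-1.7, 6.8, 6.0]
opening: 0.0298
gripper_force: 30.0
```

carry_out(rows=[[0, 0, 0, 0, 0, 0], [0, 0, 0, 0, 0, 0], [0, 0, 0, 0, 0, 0], [0, 0, 0, 0, 0, 0], [0, 0, -0.05, 0, 0, 0], [0, 0, -0.07, 0, 0, 0], [0, 0, -0.07, 0, 0, 0], [0, 0, -0.07, 0, 0, 0]], grip=0.05)

```text
clock: 36.85
tool_pos: [0.496, -0.0182, 0.1224]
orientation: [180.0, -0.0, -173.0]
force: [0.4, 0.2, -0.1]
opening: 0.0464
gripper_force: 0.0
```

```bash
python3 -c "
from h import *
print(pose()[0])
ax=np.array([.9925,.1219]);c=np.array([.6795,.0036])-.050*ax
print(c)
go((*c,.122,-173),(*c,.0225,-173))"
```

```text
[ 0.49601414 -0.01816749  0.1224322 ]
[ 0.629875 -0.002495]
[-0.1348, -0.0008, 0.0003, 0.0, -0.0008, 0.0003]
[-0.1349, -0.0008, 0.0998, 0.0, -0.0008, 0.0003]
```

carry_out(rows=[[-0.06, -0.001, 0, 0, 0, 0], [-0.12, -0.001, 0, 0, 0, 0], [-0.134, -0.001, 0.02, 0, 0, 0], [-0.134, -0.001, 0.06, 0, 0, 0], [-0.134, -0.001, 0.099, 0, 0, 0], [-0.134, -0.001, 0.099, 0, 0, 0], [-0.134, -0.001, 0.099, 0, 0, 0]])

```text
clock: 37.72
tool_pos: [0.6297, -0.0027, 0.0244]
orientation: [-180.0, -0.0, -172.9]
force: [0.2, -0.4, 0.3]
opening: 0.0462
gripper_force: 0.0
```

carry_out(rows=[[0, 0, 0, 0, 0, 0], [0, 0, 0, 0, 0, 0], [0, 0, 0, 0, 0, 0], [0, 0, 0, 0, 0, 0], [0, 0, 0, 0, 0, 0], [0, 0, 0, 0, 0, 0]], grip=-1)

```text
clock: 38.48
tool_pos: [0.6302, -0.0028, 0.0253]
orientation: [-180.0, 0.1, -172.9]
force: [-1.4, -1.3, 7.0]
opening: 0.0255
gripper_force: 30.0
```

```bash
python3 -c "
from h import *
P=pose();p=P[0];print(p,P[2]['opening'],P[2]['force'])
go((p[0],p[1],.2,-173),(.484,.2835,.20,-178.3),(.484,.2835,.0225,-178.3))"
```

```text
[ 0.63018305 -0.00283327  0.02528203] 0.02550290693947584 [-1.39579618 -1.33089604  6.9783395 ]
[-0.0002, -0.0001, -0.1747, -0.0003, 0.0014, 0.0009]
[0.1097, 0.3021, -0.175, -0.0003, 0.0014, 0.0934]
[0.1099, 0.3021, 0.0025, -0.0003, 0.0014, 0.0934]
```

carry_out(rows=[[0, 0, -0.05, 0, 0, 0], [0.03, 0, -0.1, 0, 0, 0], [0.07, 0, -0.15, 0, 0, 0.03], [0.11, 0.03, -0.175, 0, 0, 0.06], [0.115, 0.08, -0.175, 0, 0, 0.093], [0.115, 0.13, -0.175, 0, 0, 0.093], [0.115, 0.18, -0.175, 0, 0, 0.093], [0.115, 0.2, -0.175, 0, 0, 0.093]])

```text
clock: 39.48
tool_pos: [0.4899, 0.1839, 0.1986]
orientation: [180.0, -0.0, -178.2]
force: [0.1, -0.3, -3.6]
opening: 0.0259
gripper_force: 30.0
```

```bash
python3 -c "
from h import *
P=pose();p=P[0];print(p,P[2]['opening'])
go((.484,.280,.20,-178.3),(.484,.280,.0225,-178.3))"
```

```text
[0.48993823 0.1839187  0.19863265] 0.02592203991329586
[0.0029, 0.0962, -0.0013, 0.0004, -0.0008, 0.0019]
[0.0028, 0.0962, 0.1762, 0.0004, -0.0008, 0.0019]
```

carry_out(rows=[[0.003, 0.05, 0, 0, 0, 0], [0.003, 0.096, 0, 0, 0, 0], [0.003, 0.096, 0, 0, 0, 0], [0.003, 0.096, 0.05, 0, 0, 0], [0.003, 0.096, 0.1, 0, 0, 0], [0.003, 0.096, 0.13, 0, 0, 0], [0.003, 0.096, 0.15, 0, 0, 0], [0.003, 0.096, 0.16, 0, 0, 0]])

```text
clock: 40.48
tool_pos: [0.4846, 0.2762, 0.0377]
orientation: [-179.9, -0.1, -178.3]
force: [-0.0, 0.7, -2.0]
opening: 0.026
gripper_force: 30.0
```

carry_out(rows=[[0, 0, 0.008, 0, 0, 0], [0, 0, 0.016, 0, 0, 0], [0, 0, 0.016, 0, 0, 0], [0, 0, 0.016, 0, 0, 0]])

```text
clock: 40.98
tool_pos: [0.4854, 0.2779, 0.0235]
orientation: [180.0, 0.0, -178.3]
force: [0.1, -0.2, -3.8]
opening: 0.0258
gripper_force: 30.0
```

carry_out(rows=[[0, 0, 0, 0, 0, 0], [0, 0, 0, 0, 0, 0], [0, 0, 0, 0, 0, 0], [0, 0, 0, 0, 0, 0], [0, 0, -0.05, 0, 0, 0], [0, 0, -0.1, 0, 0, 0], [0, 0, -0.15, 0, 0, 0], [0, 0, -0.2, 0, 0, 0]], grip=-0.18)

```text
clock: 41.98
tool_pos: [0.4849, 0.2774, 0.2249]
orientation: [180.0, 0.0, -178.3]
force: [0.6, 2.0, -1.1]
opening: 0.0361
gripper_force: 0.0
```

```bash
python3 -c "
from h import *
p=pose()[0];print(p)
im=snap('wrist','w9.png')
go((.46,.03,.25,-178),(.60,-.27,.25,-172))"
```

```text
[0.48493258 0.27742905 0.22488918]
[0.0353, -0.248, -0.0193, 0.0053, 0.0086, -0.0039]
[-0.0953, -0.5522, -0.0198, 0.0049, 0.0089, -0.1086]
```

carry_out(rows=[[0.02, -0.06, -0.02, 0, 0, 0], [0.02, -0.12, -0.02, 0, 0, 0], [0.02, -0.18, -0.02, 0, 0, 0], [0.02, -0.24, -0.02, 0, 0, 0], [0, -0.3, -0.02, 0, 0, -0.03], [-0.03, -0.36, -0.02, 0, 0, -0.06], [-0.06, -0.42, -0.02, 0, 0, -0.12], [-0.09, -0.48, -0.02, 0, 0, -0.12]], grip=1)

```text
clock: 43.02
tool_pos: [0.5833, -0.1888, 0.243]
orientation: [-180.0, 0.0, -171.4]
force: [1.5, 0.9, -0.0]
opening: 0.0875
gripper_force: 0.0
```

carry_out(rows=[[-0.03, -0.05, 0, 0, 0, 0], [-0.03, -0.09, 0, 0, 0, 0], [-0.03, -0.09, 0, 0, 0, 0], [-0.03, -0.09, 0, 0, 0, 0], [-0.03, -0.09, 0, 0, 0, 0]])

```text
clock: 43.65
tool_pos: [0.6256, -0.2703, 0.2434]
orientation: [-180.0, 0.0, -171.4]
force: [0.6, 0.5, 0.1]
opening: 0.0877
gripper_force: 0.0
```

```bash
python3 look.py w10.png; python3 -c "
import cv2,numpy as np
a=cv2.imread('pics/w10.png');b=cv2.imread('pics/w9.png')
cv2.imwrite('pics/c10.png',np.hstack([a[:300,100:500],b[:300,60:460]]))"
```

```text
pose [ 0.6256 -0.2703  0.2434] [-180.     0.  -171.4]
wood c 0.7146 -0.581 size 0.1016 0.0322 yaw -80.0 px (29, 184, 45, 21)
steel c 0.653 -0.1966 size 0.0754 0.0333 yaw -81.7 px (278, 180, 56, 25)
steel c 0.5488 -0.3217 size 0.0787 0.0325 yaw 7.7 px (210, 67, 27, 63)
steel c 0.3951 -0.0787 size 0.1033 0.0289 yaw -12.5 px (400, 0, 31, 58)
```

View pics/c10.png

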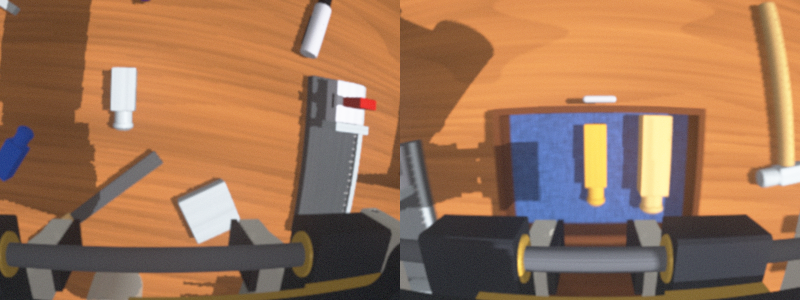

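Both placed punches lie flat in the case (right panel). The steel punch has been knocked about 3 cm, to image (222,98), so I grasp it at its new place.

```bash
python3 -c "
from h import *
go((.549,-.322,.1,-172),(.549,-.322,.006,-172))"
```

```text
[0.0837, -0.0396, 0.1435, -0.0001, 0.0007, 0.0114]
[0.0838, -0.0396, 0.2375, -0.0001, 0.0007, 0.0114]
```

carry_out(rows=[[0.04, -0.02, 0.05, 0, 0, 0.011], [0.084, -0.04, 0.09, 0, 0, 0.011], [0.084, -0.04, 0.14, 0, 0, 0.011], [0.084, -0.04, 0.19, 0, 0, 0.011], [0.084, -0.04, 0.22, 0, 0, 0.011], [0.084, -0.04, 0.237, 0, 0, 0.011], [0.084, -0.04, 0.237, 0, 0, 0.011]])

```text
clock: 44.58
tool_pos: [0.5484, -0.3228, 0.0057]
orientation: [180.0, -0.1, -172.0]
force: [-0.0, 0.3, 0.4]
opening: 0.0877
gripper_force: 0.0
```

carry_out(rows=[[0, 0, 0, 0, 0, 0], [0, 0, 0, 0, 0, 0], [0, 0, 0, 0, 0, 0], [0, 0, 0, 0, 0, 0], [0, 0, 0, 0, 0, 0], [0, 0, 0, 0, 0, 0], [0, 0, 0, 0, 0, 0], [0, 0, 0, 0, 0, 0]], grip=-1)

```text
clock: 45.58
tool_pos: [0.5485, -0.3233, 0.006]
orientation: [180.0, -0.0, -172.0]
force: [-0.4, -0.5, -0.3]
opening: 0.0301
gripper_force: 29.8
```

```bash
python3 -c "
from h import *
p=pose()[0];print(p)
ax=np.array([.9925,.1219]);c=np.array([.6795,.0046])-.046*ax
print(c)
go((p[0],p[1],.15,-172),(*c,.18,-173),(*c,.0225,-173))"
```

```text
[ 0.54849668 -0.32329623  0.00604516]
[ 0.633845  -0.0010074]
[0.0, 0.0, -0.144, 0.0, -0.0001, -0.0008]
[-0.1291, 0.3074, -0.174, 0.0, -0.0001, 0.0166]
[-0.1291, 0.3074, -0.0165, 0.0, -0.0001, 0.0166]
```

carry_out(rows=[[0, 0, -0.05, 0, 0, 0], [0, 0.01, -0.1, 0, 0, 0.017], [-0.02, 0.06, -0.15, 0, 0, 0.017], [-0.04, 0.11, -0.174, 0, 0, 0.017], [-0.06, 0.16, -0.174, 0, 0, 0.017], [-0.08, 0.21, -0.174, 0, 0, 0.017], [-0.1, 0.26, -0.174, 0, 0, 0.017], [-0.129, 0.307, -0.174, 0, 0, 0.017]])

```text
clock: 46.58
tool_pos: [0.6332, 0.0004, 0.1796]
orientation: [180.0, -0.1, -173.0]
force: [1.3, -1.0, -4.1]
opening: 0.0297
gripper_force: 29.8
```

carry_out(rows=[[0, 0, 0, 0, 0, 0], [0, 0, 0, 0, 0, 0], [0, 0, 0.05, 0, 0, 0], [0, 0, 0.09, 0, 0, 0], [0, 0, 0.12, 0, 0, 0], [0, 0, 0.14, 0, 0, 0], [0, 0, 0.14, 0, 0, 0], [0, 0, 0.14, 0, 0, 0]])

```text
clock: 47.58
tool_pos: [0.6343, -0.0021, 0.041]
orientation: [-180.0, 0.1, -173.1]
force: [0.5, 0.7, -4.0]
opening: 0.0299
gripper_force: 29.8
```

```bash
python3 -c "
from h import *
P=pose();print(P[0],P[2]['opening'])
go((.6335,-.002,.0225,-173))
im=snap('wrist','w11.png')
cv2.imwrite('pics/c11.png',im[:300,100:420,::-1])"
```

```text
[ 0.63429471 -0.00210709  0.04100511] 0.029889381242187974
[0.0008, 0.0002, 0.0185, -0.0002, 0.001, -0.0011]
```

View pics/c11.png

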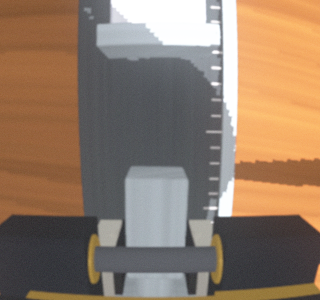

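The steel punch is held straight above the plate, at image (255,230). By my count that was the 15th picture, one over the limit of 14, so I'll work from numbers only from here.

carry_out(rows=[[0, 0, 0.009, 0, 0, 0], [0, 0, 0.018, 0, 0, 0], [0, 0, 0.018, 0, 0, 0], [0, 0, 0.018, 0, 0, 0]])

```text
clock: 48.12
tool_pos: [0.6336, -0.0014, 0.0217]
orientation: [-180.0, -0.0, -173.0]
force: [0.2, 0.5, -4.1]
opening: 0.0298
gripper_force: 29.9
```

carry_out(rows=[[0, 0, 0, 0, 0, 0], [0, 0, 0, 0, 0, 0], [0, 0, 0, 0, 0, 0], [0, 0, 0, 0, 0, 0], [0, 0, -0.05, 0, 0, 0], [0, 0, -0.1, 0, 0, 0], [0, 0, -0.1, 0, 0, 0], [0, 0, -0.1, 0, 0, 0]], grip=0.05)

```text
clock: 49.12
tool_pos: [0.6336, -0.0013, 0.1221]
orientation: [180.0, 0.0, -173.0]
force: [0.5, -0.0, 0.1]
opening: 0.0459
gripper_force: 0.0
```

```bash
python3 -c "
from h import *
print(pose()[0])
go((.4955,-.018,.122,-173),(.4955,-.018,.053,-173))"
```

```text
[ 0.63361066 -0.0013362   0.12212142]
[0.1391, 0.0002, 0.0001, 0.0004, 0.0005, -0.0006]
[0.1391, 0.0002, 0.0691, 0.0004, 0.0005, -0.0006]
```

carry_out(rows=[[0.06, 0, 0, 0, 0, 0], [0.12, 0, 0, 0, 0, 0], [0.139, 0, 0.01, 0, 0, 0], [0.139, 0, 0.04, 0, 0, 0], [0.139, 0, 0.069, 0, 0, 0], [0.139, 0, 0.069, 0, 0, 0], [0.139, 0, 0.069, 0, 0, 0]])

```text
clock: 50.0
tool_pos: [0.496, -0.0184, 0.0532]
orientation: [-180.0, -0.0, -173.0]
force: [0.3, 0.1, -0.6]
opening: 0.0461
gripper_force: 0.0
```

carry_out(rows=[[0, 0, 0, 0, 0, 0], [0, 0, 0, 0, 0, 0], [0, 0, 0, 0, 0, 0], [0, 0, 0, 0, 0, 0], [0, 0, 0, 0, 0, 0], [0, 0, 0, 0, 0, 0]], grip=-1)

```text
clock: 50.75
tool_pos: [0.4965, -0.0177, 0.0538]
orientation: [180.0, 0.1, -173.0]
force: [-1.5, 5.6, 5.2]
opening: 0.0301
gripper_force: 30.0
```

carry_out(rows=[[-0.008, 0, 0, 0, 0, 0], [-0.017, 0, 0, 0, 0, 0], [-0.026, 0, 0, 0, 0, 0], [-0.035, 0, 0, 0, 0, 0], [-0.044, 0, 0, 0, 0, 0], [-0.053, 0, 0, 0, 0, 0], [-0.06, 0, 0, 0, 0, 0], [-0.06, 0, 0, 0, 0, 0]])

```text
clock: 51.75
tool_pos: [0.557, -0.0102, 0.0538]
orientation: [180.0, 0.2, -173.0]
force: [1.1, 5.7, 3.2]
opening: 0.0295
gripper_force: 30.0
```

carry_out(rows=[[-0.002, 0, 0, 0, 0, 0], [-0.004, 0, 0, 0, 0, 0], [-0.006, 0, 0, 0, 0, 0], [-0.006, 0, 0, 0, 0, 0]])

```text
clock: 52.25
tool_pos: [0.5611, -0.0096, 0.0538]
orientation: [180.0, 0.0, -173.0]
force: [-4.3, 6.3, 8.5]
opening: 0.0296
gripper_force: 30.0
```

carry_out(rows=[[-0.002, 0, 0, 0, 0, 0], [-0.004, 0, 0, 0, 0, 0], [-0.004, 0, 0, 0, 0, 0], [-0.004, 0, 0, 0, 0, 0]])

```text
clock: 52.75
tool_pos: [0.5614, -0.0097, 0.0537]
orientation: [180.0, -0.3, -173.0]
force: [-17.4, 10.0, 21.0]
opening: 0.0298
gripper_force: 30.0
```

carry_out(rows=[[-0.002, 0, 0, 0, 0, 0], [-0.004, 0, 0, 0, 0, 0], [-0.004, 0, 0, 0, 0, 0]])

```text
clock: 53.12
tool_pos: [0.5618, -0.0097, 0.0534]
orientation: [180.0, -0.7, -173.1]
force: [-29.6, 12.9, 31.5]
opening: 0.0298
gripper_force: 30.0
```

carry_out(rows=[[0.008, 0, 0, 0, 0, 0], [0.014, 0, 0, 0, 0, 0], [0.022, 0, 0, 0, 0, 0], [0.03, 0, 0, 0, 0, 0], [0.038, 0, 0, 0, 0, 0], [0.045, 0, 0, 0, 0, 0], [0.05, 0, 0, 0, 0, 0], [0.05, 0, 0, 0, 0, 0]])

```text
clock: 54.12
tool_pos: [0.5195, -0.0148, 0.0535]
orientation: [180.0, 0.0, -173.0]
force: [-1.4, 6.6, 5.0]
opening: 0.0296
gripper_force: 30.0
```

carry_out(rows=[[0, 0, 0, 0, 0, 0], [0, 0, 0, 0, 0, 0], [0, 0, 0, 0, 0, 0], [0, 0, 0, 0, 0, 0], [0, 0, -0.05, 0, 0, 0], [0, 0, -0.07, 0, 0, 0], [0, 0, -0.07, 0, 0, 0], [0, 0, -0.07, 0, 0, 0]], grip=0.05)

```text
clock: 55.12
tool_pos: [0.5192, -0.0155, 0.1224]
orientation: [180.0, -0.0, -173.0]
force: [0.4, 0.5, -0.9]
opening: 0.0459
gripper_force: 0.0
```

```bash
python3 -c "
from h import *
print(pose()[0])
ax=np.array([.9925,.1219]);c=np.array([.6795,.0046])-.040*ax
print(c)
go((*c,.122,-173),(*c,.0225,-173))"
```

```text
[ 0.51916886 -0.01550056  0.12241463]
[ 6.398e-01 -2.760e-04]
[-0.1216, 0.0005, 0.0003, 0.0001, -0.0008, -0.0007]
[-0.1217, 0.0005, 0.0998, 0.0001, -0.0008, -0.0007]
```

carry_out(rows=[[-0.06, 0, 0, 0, 0, 0], [-0.118, 0, 0, 0, 0, 0], [-0.12, 0, 0.02, 0, 0, 0], [-0.12, 0, 0.06, 0, 0, 0], [-0.12, 0, 0.099, 0, 0, 0], [-0.12, 0, 0.099, 0, 0, 0], [-0.12, 0, 0.099, 0, 0, 0]])

```text
clock: 56.0
tool_pos: [0.6389, -0.0009, 0.0244]
orientation: [-180.0, -0.0, -173.0]
force: [0.4, -0.0, 0.7]
opening: 0.0458
gripper_force: 0.0
```

carry_out(rows=[[0, 0, 0, 0, 0, 0], [0, 0, 0, 0, 0, 0], [0, 0, 0, 0, 0, 0], [0, 0, 0, 0, 0, 0], [0, 0, 0, 0, 0, 0], [0, 0, 0, 0, 0, 0]], grip=-1)

```text
clock: 56.75
tool_pos: [0.6394, -0.0005, 0.0253]
orientation: [180.0, 0.1, -173.0]
force: [-2.2, 0.9, 7.6]
opening: 0.03
gripper_force: 30.0
```

carry_out(rows=[[0, 0, -0.05, 0, 0, 0], [0.03, 0, -0.1, 0, 0, 0], [0.07, 0, -0.15, 0, 0, 0.03], [0.11, 0.03, -0.175, 0, 0, 0.06], [0.13, 0.08, -0.175, 0, 0, 0.093], [0.13, 0.13, -0.175, 0, 0, 0.093], [0.13, 0.18, -0.175, 0, 0, 0.093], [0.13, 0.2, -0.175, 0, 0, 0.093]])

```text
clock: 57.75
tool_pos: [0.4845, 0.1839, 0.1988]
orientation: [180.0, -0.0, -178.2]
force: [0.7, -0.0, -3.4]
opening: 0.0298
gripper_force: 30.0
```

```bash
python3 -c "
from h import *
P=pose();p=P[0];print(p,P[2]['opening'])
go((.484,.217,.20,-178.3),(.484,.217,.0225,-178.3))"
```

```text
[0.48450211 0.18387768 0.19882083] 0.029821723990402994
[-0.0005, 0.0331, -0.0012, 0.0002, -0.0005, 0.001]
[-0.0006, 0.0331, 0.1763, 0.0002, -0.0005, 0.001]
```

carry_out(rows=[[0, 0.034, 0, 0, 0, 0], [0, 0.0345, 0, 0, 0, 0], [0, 0.0345, 0, 0, 0, 0], [0, 0.0345, 0.05, 0, 0, 0], [0, 0.0345, 0.1, 0, 0, 0], [0, 0.0345, 0.13, 0, 0, 0], [0, 0.0345, 0.15, 0, 0, 0], [0, 0.0345, 0.16, 0, 0, 0]])

```text
clock: 58.75
tool_pos: [0.4841, 0.215, 0.038]
orientation: [-179.9, -0.1, -178.4]
force: [0.2, -0.1, -2.7]
opening: 0.0297
gripper_force: 30.0
```

carry_out(rows=[[0, 0, 0.008, 0, 0, 0], [0, 0, 0.016, 0, 0, 0], [0, 0, 0.016, 0, 0, 0], [0, 0, 0.016, 0, 0, 0]])

```text
clock: 59.25
tool_pos: [0.4847, 0.2166, 0.0235]
orientation: [180.0, 0.0, -178.3]
force: [0.3, -0.1, -3.9]
opening: 0.0296
gripper_force: 30.0
```

carry_out(rows=[[0, 0, 0, 0, 0, 0], [0, 0, 0, 0, 0, 0], [0, 0, 0, 0, 0, 0], [0, 0, 0, 0, 0, 0], [0, 0, -0.05, 0, 0, 0], [0, 0, -0.1, 0, 0, 0], [0, 0, -0.15, 0, 0, 0], [0, 0, -0.2, 0, 0, 0]], grip=-0.15)

```text
clock: 60.25
tool_pos: [0.4842, 0.2162, 0.2249]
orientation: [180.0, 0.0, -178.3]
force: [0.7, 0.5, -0.2]
opening: 0.0372
gripper_force: 0.0
```

```bash
cat > chk.py <<'E'
from h import *
im=snap('wrist','w12.png');h=cv2.cvtColor(im,cv2.COLOR_RGB2HSV);H,S,V=cv2.split(h)
P=pose();print(P[0])
box=np.zeros(H.shape,bool);box[90:212,60:460]=1
for n,m,z in (('wood',(H>16)&(H<28)&(S>60)&(S<165),.046),('brass',(H>16)&(H<28)&(S>165),.038),('steel',(S<60)&(V>40),.042)):
    m=(m&box).astype(np.uint8)*255
    for c in cv2.findContours(m,0,1)[0]:
        if cv2.contourArea(c)>250:
            q=np.array([wplane(p[0],z,P)[:2] for p in c],np.float32);(a,b),s,t=cv2.minAreaRect(q);print(n,round(a,3),round(b,3),np.round(s,3),round(t,1),cv2.boundingRect(c))
E
python3 chk.py
```

```text
[0.48722104 0.21763603 0.23216157]
wood 0.487 0.281 [0.098 0.028] 3.0 (295, 127, 24, 80)
wood 0.483 0.353 [0.117 0.04 ] 2.0 (347, 120, 34, 92)
steel 0.509 -0.002 [0.097 0.101] 6.2 (60, 140, 70, 72)
steel 0.488 0.22 [0.083 0.032] 1.2 (242, 132, 28, 68)
steel 0.482 0.351 [0.123 0.078] 2.5 (332, 116, 59, 96)
```

All three punches lie flat in the case at y ≈ 0.353, 0.281 and 0.220, each with the right length. Next is the lid, pushed from behind.

```bash
cat > lid.py <<'E'
from h import *
h=np.array([.568,.055])
def tcp(th,r=.14,pen=.004):
    n=np.array([np.sin(th),np.cos(th)]);P=h+r*np.array([-np.cos(th),np.sin(th)])+(.01-pen)*n
    return P[0]+.0095*min(1,th/.3),P[1]
E
python3 - <<'E'
from lid import *
p=pose()[0];print(p)
go((p[0],p[1],.34,-178.3),(.645,.286,.34,-178.3),(.645,.286,.20,-178.3))
for t in (1.7,1.5,1.3,1.1,.9,.7,.5,.35,.2,.1):print(t,np.round(tcp(t),4))
E
```

```text
[0.48722104 0.21763603 0.23216157]
[-0.001, 0.0005, -0.1078, 0.0045, 0.0089, 0.0003]
[-0.1607, 0.0641, -0.1061, 0.0045, 0.0089, 0.0003]
[-0.1595, 0.0635, 0.0339, 0.0045, 0.0089, 0.0003]
1.7 [0.6015 0.1931]
1.5 [0.5736 0.1951]
1.3 [0.5458 0.1915]
1.1 [0.5193 0.1825]
0.9 [0.4952 0.1684]
0.7 [0.4743 0.1498]
0.5 [0.4575 0.1274]
0.35 [0.448  0.1086]
0.2 [0.4383 0.0887]
0.1 [0.4325 0.0749]
```

carry_out(rows=[[0, 0, -0.06, 0, 0, 0], [0, 0, -0.12, 0, 0, 0], [0, 0.03, -0.12, 0, 0, 0], [-0.05, 0.066, -0.12, 0, 0, 0], [-0.1, 0.066, -0.12, 0, 0, 0], [-0.15, 0.066, -0.12, 0, 0, 0], [-0.165, 0.066, -0.12, 0, 0, 0], [-0.165, 0.066, -0.12, 0, 0, 0]], grip=-1)

```text
clock: 61.3
tool_pos: [0.648, 0.2869, 0.3415]
orientation: [-179.9, -0.1, -178.4]
force: [0.7, 0.5, 0.1]
opening: 0.0005
gripper_force: 0.0
```

Run:
```python
from lid import *
P=pose();print(P[0],P[2]['orientation'])
go((.648,.286,.20,-178.3))
```

```text
[0.64801328 0.28689591 0.34146212] [-1.79933574e+02 -9.97822714e-02 -1.78413777e+02]
[-0.0002, -0.0007, 0.1415, -0.0012, -0.0017, -0.002]
```

carry_out(rows=[[0, 0, 0.05, 0, 0, 0], [0, 0, 0.1, 0, 0, 0], [0, 0, 0.143, 0, 0, 0], [0, 0, 0.143, 0, 0, 0], [0.015, 0, 0.145, 0, 0, 0], [0.03, 0, 0.146, 0, 0, 0], [0.045, 0, 0.146, 0, 0, 0], [0.06, 0, 0.146, 0, 0, 0]])

```text
clock: 62.3
tool_pos: [0.5873, 0.2858, 0.1987]
orientation: [179.9, 0.1, -178.3]
force: [1.9, 0.3, 1.1]
opening: 0.0002
gripper_force: 0.9
```

Run:
```python
from lid import *
P=pose();print(P[0],P[2]['force'])
go(*[(tcp(t)[0],.286,tcp(t)[1],-178.3) for t in (1.5,1.4,1.3,1.2,1.1,1,.9,.8,.7,.6)])
```

```text
[0.58726371 0.28578746 0.19866723] [1.8649898  0.27991103 1.08289746]
[0.0137, 0.0006, 0.0036, 0.0013, 0.0026, -0.0004]
[0.0276, 0.001, 0.0046, 0.0013, 0.0026, -0.0004]
[0.0414, 0.0014, 0.0071, 0.0013, 0.0026, -0.0004]
[0.0549, 0.0018, 0.0109, 0.0013, 0.0026, -0.0004]
[0.0679, 0.0022, 0.016, 0.0013, 0.0026, -0.0004]
[0.0804, 0.0025, 0.0224, 0.0013, 0.0026, -0.0004]
[0.0921, 0.0029, 0.03, 0.0013, 0.0026, -0.0004]
[0.103, 0.0032, 0.0388, 0.0013, 0.0026, -0.0004]
[0.113, 0.0035, 0.0486, 0.0013, 0.0026, -0.0004]
[0.122, 0.0037, 0.0594, 0.0013, 0.0026, -0.0004]
```

Contact is about 1.9 N, as expected. I follow the arc.

carry_out(rows=[[0.014, 0, 0.004, 0, 0, 0], [0.028, 0, 0.005, 0, 0, 0], [0.041, 0, 0.007, 0, 0, 0], [0.055, 0, 0.011, 0, 0, 0], [0.068, 0, 0.016, 0, 0, 0], [0.08, 0, 0.022, 0, 0, 0], [0.092, 0, 0.03, 0, 0, 0], [0.103, 0, 0.039, 0, 0, 0]])

```text
clock: 63.3
tool_pos: [0.4837, 0.2823, 0.1575]
orientation: [-180.0, -0.0, -178.3]
force: [0.4, 0.4, 0.3]
opening: 0.0001
gripper_force: 0.4
```

Run:
```python
from lid import *
P=pose();print(P[0],P[2]['force'])
go(*[(tcp(t)[0],.286,tcp(t)[1],-178.3) for t in (.7,.6,.5,.4,.3,.25,.2,.15)])
```

```text
[0.48373649 0.28234841 0.15747292] [0.39457696 0.3618626  0.2538746 ]
[0.0093, 0.0039, 0.0077, -0.0001, -0.0001, -0.0009]
[0.0183, 0.0042, 0.0185, -0.0001, -0.0001, -0.0009]
[0.0261, 0.0044, 0.0301, -0.0001, -0.0001, -0.0009]
[0.0327, 0.0046, 0.0424, -0.0001, -0.0001, -0.0009]
[0.0381, 0.0048, 0.0554, -0.0001, -0.0001, -0.0009]
[0.0419, 0.0049, 0.062, -0.0001, -0.0001, -0.0009]
[0.0453, 0.005, 0.0688, -0.0001, -0.0001, -0.0009]
[0.0484, 0.0051, 0.0756, -0.0001, -0.0001, -0.0009]
```

carry_out(rows=[[0.009, 0.003, 0.008, 0, 0, 0], [0.018, 0.003, 0.018, 0, 0, 0], [0.026, 0.003, 0.03, 0, 0, 0], [0.033, 0.003, 0.042, 0, 0, 0], [0.035, 0.003, 0.05, 0, 0, 0], [0.035, 0.003, 0.05, 0, 0, 0]])

```text
clock: 64.05
tool_pos: [0.4491, 0.2841, 0.1073]
orientation: [-179.9, -0.1, -178.3]
force: [-0.6, -0.1, -0.4]
opening: 0.0007
gripper_force: 0.0
```

Run:
```python
from lid import *
P=pose();print(P[0],P[2]['force'])
im=snap('scene','s13.png');snap('wrist','w13.png')
# lid underside/outer shading: lid's front corners predicted in the scene picture vs lining still visible
h=cv2.cvtColor(im,cv2.COLOR_RGB2HSV);H,S,V=cv2.split(h)
m=((H>100)&(H<125)&(S>80)).astype(np.uint8)*255;m[:,:250]=0;m[:,370:]=0
print('lining px',int((m[120:215]>0).sum()))
hy=.286
for th in (1.65,.6,.4,.2):
    for y in(.166,.406):
        print(th,y,proj('scene',[.568-.175*np.cos(th)+.01*np.sin(th),y,.055+.175*np.sin(th)+.01*np.cos(th)]).round())
```

```text
[0.44912102 0.28408464 0.1072582 ] [-0.61928953 -0.1212857  -0.42422438]
lining px 0
1.65 0.166 [312. 134.]
1.65 0.406 [363. 116.]
0.6 0.166 [276. 135.]
0.6 0.406 [325. 119.]
0.4 0.166 [272. 141.]
0.4 0.406 [320. 125.]
0.2 0.166 [269. 149.]
0.2 0.406 [317. 131.]
```

carry_out(rows=[[0.01, 0.002, 0.008, 0, 0, 0], [0.018, 0.002, 0.016, 0, 0, 0], [0.026, 0.002, 0.022, 0, 0, 0], [0.026, 0.002, 0.022, 0, 0, 0]])

```text
clock: 64.65
tool_pos: [0.4225, 0.2853, 0.0855]
orientation: [-179.9, -0.0, -178.3]
force: [0.2, 0.3, -0.1]
opening: 0.0003
gripper_force: 0.0
```

Run:
```python
from lid import *
P=pose();print(P[0],P[2]['force'])
im=cv2.imread('pics/s13.png');h=cv2.cvtColor(im,cv2.COLOR_BGR2HSV)
# pale cork/inner board seen at start vs now in the region of the upright lid
o=cv2.imread('pics/scene0.png');print([int(np.abs(im[y,x].astype(int)-o[y,x]).sum()) for x,y in((340,150),(350,135),(325,160),(355,150))],im[150,340],o[150,340])
```

```text
[0.42247946 0.28527221 0.08550789] [ 0.21072747  0.32117635 -0.07292436]
[27, 39, 252, 5] [ 70  91 132] [ 79 106 129]
```

Run:
```python
from lid import *
im=snap('scene','s14.png')[:,:,::-1];o=cv2.imread('pics/scene0.png')
for n,a in(('start',o),('now',im)):
    h=cv2.cvtColor(cv2.blur(a.copy(),(3,3)),cv2.COLOR_BGR2HSV);print(n)
    for y in range(112,200,8):print(y,' '.join('%3d/%3d/%3d'%tuple(h[y,x]) for x in range(268,372,8)))
```

```text
start
112  12/135/168  12/136/171  12/134/167  12/130/137  12/134/160  12/134/164  12/135/174  12/136/178  12/130/122  13/122/ 92  12/125/ 96  13/127/ 94  12/123/ 95
120  12/134/145  12/133/150  12/135/168  12/136/173  12/136/178  12/135/179  12/134/166  12/136/163  18/141/213  13/136/159  10/119/ 94  10/113/ 70  12/125/ 98
128  12/135/166  13/136/157  12/131/128  12/125/106  12/121/ 95  13/125/135  12/137/170  11/127/124  10/113/ 72  14/106/ 89  16/ 97/126  14/106/ 99  12/136/172
136  13/125/ 98  12/128/ 96  12/125/ 98  12/133/151  12/137/170  14/113/104  11/113/ 70  15/102/113  16/100/123  17/ 99/129  16/100/135  12/130/124  12/137/177
144  12/127/104  12/136/159  12/136/174  12/136/172  12/136/165  12/134/154  16/ 99/111  17/102/128  16/ 99/136  16/ 97/126  17/ 98/127  10/ 36/177  10/ 47/156
152  12/137/173  12/137/175  12/138/181  12/135/155   9/113/ 79  10/112/ 73  16/ 99/132  17/ 97/129  16/ 99/134  17/ 99/126  16/ 97/131  90/  2/134  12/136/169
160  12/137/177  11/126/119  11/117/ 74  10/114/ 76 140/ 39/ 78   6/ 84/ 73  16/ 99/132  16/ 99/129  16/ 98/130  17/100/120  11/120/ 9
[... 1729 characters left out ...]
  15/111/170  13/132/126  12/130/110  12/136/175  12/137/181
168  12/137/177  10/112/ 75  10/ 73/ 80  10/124/111  18/100/222  19/ 98/230  13/113/151  10/121/ 99  10/113/ 77  10/116/ 77  12/137/149  12/135/174  12/135/172
176  12/120/104  11/112/ 75  11/114/ 76  12/115/ 73  10/117/ 89  15/133/134  15/125/102  11/113/ 77  11/113/ 77  12/137/149  12/135/168  12/135/164  12/136/171
184  12/120/ 98  12/122/ 98  12/119/ 94   9/106/ 77  10/113/ 77  11/114/ 76  11/116/ 77  12/134/148  12/134/160  12/135/161  12/137/170  12/136/176  12/137/177
192  12/134/177  12/136/171  12/129/128  12/125/100  11/118/ 80  12/130/124  12/134/156  12/135/163  12/134/170  12/137/177  12/137/181  12/137/179  12/138/176
```

The scene pixels show the lid swung down, with its pale panel now lit and lying flat. Now I press its front.

carry_out(rows=[[0.01, 0, 0.004, 0, 0, 0], [0.01, 0, 0.008, 0, 0, 0], [0.01, 0, 0.012, 0, 0, 0], [0.01, 0, 0.016, 0, 0, 0], [0.01, 0, 0.018, 0, 0, 0], [0.01, 0, 0.02, 0, 0, 0], [0.01, 0, 0.02, 0, 0, 0]])

```text
clock: 65.58
tool_pos: [0.4136, 0.2854, 0.0658]
orientation: [-180.0, 0.0, -178.4]
force: [0.4, -0.4, 0.4]
opening: 0.0002
gripper_force: 0.0
```

carry_out(rows=[[0, 0, 0.002, 0, 0, 0], [0, 0, 0.004, 0, 0, 0], [0, 0, 0.004, 0, 0, 0]])

```text
clock: 65.95
tool_pos: [0.4139, 0.2856, 0.0646]
orientation: [180.0, 0.1, -178.3]
force: [-11.0, -3.8, 30.2]
opening: 0.0003
gripper_force: 15.3
```

carry_out(rows=[[0, 0, 0.002, 0, 0, 0], [0, 0, 0.004, 0, 0, 0], [0, 0, 0.004, 0, 0, 0]])

```text
clock: 66.32
tool_pos: [0.414, 0.2857, 0.0639]
orientation: [179.9, 0.2, -178.2]
force: [-24.4, -10.6, 69.0]
opening: 0.0003
gripper_force: 34.6
```

carry_out(rows=[[0, 0, -0.008, 0, 0, 0], [0, 0, -0.06, 0, 0, 0], [0, 0, -0.12, 0, 0, 0], [0, 0, -0.18, 0, 0, 0], [0.03, -0.05, -0.24, 0, 0, 0], [0.05, -0.11, -0.26, 0, 0, 0], [0.05, -0.17, -0.26, 0, 0, 0], [0.05, -0.23, -0.26, 0, 0, 0]])

```text
clock: 67.32
tool_pos: [0.3695, 0.0679, 0.3187]
orientation: [179.9, 0.1, -178.2]
force: [2.4, 0.1, 0.6]
opening: 0.0005
gripper_force: 0.0
```

Run:
```python
from lid import *
P=pose();print(P[0],P[2]['force'])
im=snap('scene','s15.png')[:,:,::-1].copy();t=snap('top','t15.png')[:,:,::-1].copy()
for n,a,box in(('scene',im,(255,120,370,200)),('top',t,(120,170,225,250))):
    H,S,V=cv2.split(cv2.cvtColor(a,cv2.COLOR_BGR2HSV));x0,y0,x1,y1=box
    m=((S>85)&(S<112)&(H>13)&(H<22)&(V>150)).astype(np.uint8)*255;M=m*0;M[y0:y1,x0:x1]=m[y0:y1,x0:x1]
    c=max(cv2.findContours(M,0,1)[0],key=cv2.contourArea)
    ap=cv2.approxPolyDP(c,4,True)[:,0];print(n,cv2.contourArea(c),ap.tolist())
    for z in(.065,.075):
        print(z,[plane(n,p,z)[:2].round(3).tolist() for p in ap])
    print('lining px',int(((H>100)&(H<125)&(S>80))[y0:y1,x0:x1].sum()))
# wood panel vs case edges: lid dark border columns along x through the lid mid in top
for u in (150,173,195):print(u,[tuple(int(q) for q in cv2.cvtColor(t,cv2.COLOR_BGR2HSV)[v,u]) for v in range(176,250,4)])
```

```text
[0.3695413  0.06785062 0.31866151] [2.38023421 0.10560649 0.5818334 ]
scene 990.5 [[341, 155], [312, 143], [277, 158], [304, 173]]
0.065 [[0.542, 0.387], [0.409, 0.372], [0.419, 0.186], [0.553, 0.189]]
0.075 [[0.554, 0.371], [0.423, 0.357], [0.433, 0.174], [0.565, 0.176]]
lining px 0Traceback (most recent call last):
  File "<stdin>", line 7, in <module>
ValueError: max() iterable argument is empty
```

The lid panel's corners match a shut lid at z = 65 mm, and my press met a hard stop at that same height. I hand in.

```bash
python3 -c "
from plant import workorder
print(workorder.close_job())"
```

```text
the job is handed in; nothing more can be done
None
```

All three punches (boxwood, brass, steel, in that order) were pinched in the gauge at about 30 N and laid flat in the case. The lid is pressed fully shut, and the job was handed in at about 67 s; the press peaked at 69 N at the wrist, and I viewed 15 pictures, one over the limit of 14.

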